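Free the seized lock bolt of a rotary cell fixture and load it

ROBOT

A 7-joint arm with a two-finger parallel gripper is mounted at the origin on a cart in front of the work surface, level with it; the furniture and walls round the work are solid. World frame = base frame: x ahead of the robot, y to its left, z up, the work surface at z = 0. Lengths are in m, angles in rad, forces in N, time in s.
With the tool pointing down it reaches from about 0.425 to 0.975 m from the base axis. Payload 16.7 kg.
Tool frame: the origin (TCP) lies midway between the tips of the shut fingers; the grasp point (between the pads) lies 19 mm behind it (r.pinch_z is the distance from the TCP to the grasp point, in m); y points along the fingers, z is the direction in which the jaws open and shut, and the axes are right-handed (so a half turn about y gives the same grasp; the last joint's range is limited). The gripper opens to 85 mm and grips with 20 to 120 N. Pads are 22 mm wide; open, the fingers measure 114 mm over their backs; the gripper's body (76 mm by 85 mm) begins 54 mm behind the grasp point. The pads swing forward as they close: fully open they stand 13 mm farther back than shut.
Start: joints at [1.069, 0.426, 0.074, 1.606, -0.034, 1.111, -0.067], TCP at [0.233, -0.634, 0.231] pointing down, gripper open.
Joint ranges: [-2.85, 2.85], [-0.5, 2.14], [-1.23, 1.37], [0.21, 2.46], [-1.02, 4.16], [0.16, 2.05], [-2.73, 2.73]. Speed limits (rad/s): [1.89, 1.89, 2.39, 2.39, 3.01, 3.01, 3.01].

INTERFACE

Orientations are given as a unit quaternion [w, x, y, z].
In Python, from cell import r gives the robot as it stands. The module is installed in compiled form; this text tells all that it offers.
- The arm moves only by the tool step_arm, never from a script. Its argument "plan" is a list of rows, each a list of 3 entries, a list of its own where there are three numbers: the shift along the tool's x, y, z in units of 0.1 m (1.0 is 0.1 m), then the turn, a rotation vector about the tool's x, y, z in units of pi/2 rad (1.0 is pi/2 rad), then the finger opening in mm, from 0 to 85.4. A call has 1 to 10 rows; each row is the pose to reach, as a shift and turn from the pose commanded when the call began, along the tool's axes at that moment; what a row does not reach only later rows make up. A row lasts 1/12 s, in which the tool goes at most 41.7 mm and 7.16 degrees, less where a joint would pass 70% of its speed; a pose out of reach is approached as far as the arm can. A call with a number of a shift or a turn outside -1 to 1 is refused whole. A call with a gripper value outside its range is refused whole. The fingers move at their own pace and stop on an object; "squeeze" is the grip in N (left out, the last holds). Time passes only in rows, so rows that repeat a pose let the fingers close. It gives the time, the measured TCP pose, the force and the opening at its end, in the units of the state.
- r.state(): the state, without advancing time (a new reading comes with each control period).
- r.capture(name): name is "scene" or "top" or "wrist"; returns (picture, depth): 384x512x3 uint8, red, green, blue; 384x512 float32, m along the optical axis (not along the pixel's ray), 0 where there is no reading.
- r.get_calibration(name): a dict with "camera_matrix" (3x3 intrinsics, pixels), "k1" (the pictures are not rectified: a ray, as slopes to the right and down, at radius r is drawn at 1 + k1 r^2 times it, then the intrinsics apply), "rvec" (rotation vector, rad) and "tvec" (3), from world to camera coordinates, as OpenCV has them; the wrist camera has in their place "tool_from_camera" (4x4, takes a point from camera to tool coordinates, whose origin is the TCP and whose axes are the tool frame's). Camera axes: x right, y down, z forward; pixel columns grow to the right and rows downward; lengths in m; the calibration is good to about 2 mm. A picture is of the moment at which its call begins: read the wrist's pose just before it. get_calibration takes no time and is no camera call.
- r.hand_in(): hands the job in, once; it reports no verdict.
The state is a dict: "time": time; "joint_positions": joint angles; "dq": joint speeds; "joint_efforts": joint torques, N m; "tool_pos": TCP position; "tcp_rot": TCP orientation; "force": force on the tool from outside, world axes, zero at the start; "torque": the same for the moment, N m; "gripper_width": finger opening in m.
Only numpy, scipy, OpenCV 4.12 (cv2) and the standard library are available. Lean on these libraries where they do the work, as an engineer would, in place of code of your own. Each camera call takes 0.05 s, during which the arm holds its last target. There are 200 camera calls.

TASK

The rotary cell fixture has come out of damp storage with its lock bolt rusted stiff: work the bolt back and forth with short full strokes until it runs, and draw it right out. Then load every white cell holder from the worktop flat into a nest of its own through the open window of the guard, turning the table on by its knob from detent to detent, so that at the end all cells lie in nests under the clear guard and the nest in the window is empty. Finally push the bolt fully home to lock the table, and leave the other things on the worktop where they are.

Things in the scene. Friction and masses are not known exactly. Their poses are not given: they have to be found in the camera images.
- carousel: Rotary fixture fixed to the worktop: grey round base 248 mm across, origin = centre of its underside, on the table's upright axis, z up. In its x-y axes the lock bolt points outward at 135 degrees, the loading window lies at 255 degrees. Bolt plinth: 108 to 220 mm out, 60 wide, 17 high, with two saddles up to 37 mm high at 110-132 and 205-217 mm out.
- window (a point): Loading position: point at the level of the table's upper face (40 mm above the worktop), 75 mm from the axis, in the middle of the guard's open 60-degree sector; axes as the carousel's. The fixed clear guard covers the rest of the table: 58 to 62 mm above the worktop, radius 34 to 113 mm, on four 12 mm posts 65 mm high at radius 116, angles 15, 75, 195, 315 degrees.
- table (a joint): Angle of the aluminium indexing table (rad, counter-clockwise from above positive, endless, 0 at the start). Detent every 60 degrees, one at 0; turning takes up to about 0.2 N m, past halfway it drops into the next detent and stays. It cannot turn while the bolt is less than 26 mm out; the bolt goes home only with the table at a detent. Disc: radius 104, upper face 40 mm up.
- table_knob (a point): Middle of the table's black round knob, on the table's axis above the guard, 82 mm above the worktop: 44 mm in diameter, from 68 to 95 mm above the worktop. Turns with the table.
- bolt (a joint): How far the lock bolt is drawn (m): 0 home, 0.045 fully out. Rusted brown and seized: at first it moves only between 0 and about 20 mm, then binds hard; pulling harder does not help. Each full stroke, out until it binds and back until it stops, loosens it; after two to five strokes it runs right out and is then free both ways. Friction about 4 N; 12 to 20 N against the bind is enough.
- bolt_knob (a point): Middle of the bolt's upright round knob (moves with the bolt), 60 mm above the worktop; 18 mm in diameter, from 45 to 72 mm above the worktop, on a 12 mm stem; 160 mm from the table's axis when the bolt is home. x axis = the direction in which the bolt is drawn.
- nest0 (a point): Nest 0 on the table: centre of its floor, on the disc's upper face, 75 mm from the table's axis; turns with the table. Four 4 mm dowels, 3.5 mm high, round a dark spot; a cell holder lies between them with 2 to 3.5 mm of play. Nests are 60 degrees apart; at every detent one is at the window.
- nest1 (a point): Nest 1 on the table: centre of its floor, on the disc's upper face, 75 mm from the table's axis; turns with the table. Four 4 mm dowels, 3.5 mm high, round a dark spot; a cell holder lies between them with 2 to 3.5 mm of play. Nests are 60 degrees apart; at every detent one is at the window.
- nest2 (a point): Nest 2 on the table: centre of its floor, on the disc's upper face, 75 mm from the table's axis; turns with the table. Four 4 mm dowels, 3.5 mm high, round a dark spot; a cell holder lies between them with 2 to 3.5 mm of play. Nests are 60 degrees apart; at every detent one is at the window.
- nest3 (a point): Nest 3 on the table: centre of its floor, on the disc's upper face, 75 mm from the table's axis; turns with the table. Four 4 mm dowels, 3.5 mm high, round a dark spot; a cell holder lies between them with 2 to 3.5 mm of play. Nests are 60 degrees apart; at every detent one is at the window.
- nest4 (a point): Nest 4 on the table: centre of its floor, on the disc's upper face, 75 mm from the table's axis; turns with the table. Four 4 mm dowels, 3.5 mm high, round a dark spot; a cell holder lies between them with 2 to 3.5 mm of play. Nests are 60 degrees apart; at every detent one is at the window.
- nest5 (a point): Nest 5 on the table: centre of its floor, on the disc's upper face, 75 mm from the table's axis; turns with the table. Four 4 mm dowels, 3.5 mm high, round a dark spot; a cell holder lies between them with 2 to 3.5 mm of play. Nests are 60 degrees apart; at every detent one is at the window.
- cell_a: White round cell holder with a coin cell, 28 mm in diameter, 10 mm high (sides straight up to 9 mm), 18 g; origin = centre of its underside, z up. May be absent (three to five are there). All are alike.
- cell_b: White round cell holder with a coin cell, 28 mm in diameter, 10 mm high (sides straight up to 9 mm), 18 g; origin = centre of its underside, z up. May be absent (three to five are there). All are alike.
- cell_c: White round cell holder with a coin cell, 28 mm in diameter, 10 mm high (sides straight up to 9 mm), 18 g; origin = centre of its underside, z up. May be absent (three to five are there). All are alike.
- cell_d: White round cell holder with a coin cell, 28 mm in diameter, 10 mm high (sides straight up to 9 mm), 18 g; origin = centre of its underside, z up. May be absent (three to five are there). All are alike.
- cell_e: White round cell holder with a coin cell, 28 mm in diameter, 10 mm high (sides straight up to 9 mm), 18 g; origin = centre of its underside, z up. May be absent (three to five are there). All are alike.
- hexkeys: Bystander: red folding hex key set, 32 x 88 x 24 mm, long axis y; origin = centre of its underside.
- dish: Bystander: clear petri dish, 60 mm in diameter, 12 mm high; origin = centre of its underside.
- timer_1: Bystander: white bench timer with orange buttons, 64 x 66 x 19 mm; origin = centre of its underside.
Things that resemble listed ones, but are neither listed nor needed, are in the scene too. What is shaped like the cell_d but turquoise is not meant.

How it is judged:
On the way, in this order (a step that is already met when the one before it is completed fails the run):
1. the bolt is worked free and drawn right out (value of joint bolt above 0.04 m), for 0.2 s.
2. all cell holders present lie in nests, none of them in the window ((horizontal distance between cell_a and nest0 below 0.006 m or horizontal distance between cell_a and nest1 below 0.006 m or horizontal distance between cell_a and nest2 below 0.006 m or horizontal distance between cell_a and nest3 below 0.006 m or horizontal distance between cell_a and nest4 below 0.006 m or horizontal distance between cell_a and nest5 below 0.006 m) and z of cell_a in the frame of window between -0.003 and 0.002 m and angle between each of cell_a, cell_b, cell_c, cell_d, cell_e's own z axis and vertical below 0.1 rad and (horizontal distance between cell_b and nest0 below 0.006 m or horizontal distance between cell_b and nest1 below 0.006 m or horizontal distance between cell_b and nest2 below 0.006 m or horizontal distance between cell_b and nest3 below 0.006 m or horizontal distance between cell_b and nest4 below 0.006 m or horizontal distance between cell_b and nest5 below 0.006 m) and z of cell_b in the frame of window between -0.003 and 0.002 m and (horizontal distance between cell_c and nest0 below 0.006 m or horizontal distance between cell_c and nest1 below 0.006 m or horizontal distance between cell_c and nest2 below 0.006 m or horizontal distance between cell_c and nest3 below 0.006 m or horizontal distance between cell_c and nest4 below 0.006 m or horizontal distance between cell_c and nest5 below 0.006 m) and z of cell_c in the frame of window between -0.003 and 0.002 m and (horizontal distance between cell_d and nest0 below 0.006 m or horizontal distance between cell_d and nest1 below 0.006 m or horizontal distance between cell_d and nest2 below 0.006 m or horizontal distance between cell_d and nest3 below 0.006 m or horizontal distance between cell_d and nest4 below 0.006 m or horizontal distance between cell_d and nest5 below 0.006 m) and z of cell_d in the frame of window between -0.003 and 0.002 m and (horizontal distance between cell_e and nest0 below 0.006 m or horizontal distance between cell_e and nest1 below 0.006 m or horizontal distance between cell_e and nest2 below 0.006 m or horizontal distance between cell_e and nest3 below 0.006 m or horizontal distance between cell_e and nest4 below 0.006 m or horizontal distance between cell_e and nest5 below 0.006 m) and z of cell_e in the frame of window between -0.003 and 0.002 m and horizontal distance between each of cell_a, cell_b, cell_c, cell_d, cell_e and window above 0.05 m), for 0.3 s.
3. the bolt is pushed home (value of joint bolt below 0.005 m), for 0.2 s.
At the end, for the whole second after the job is handed in: Every cell holder present lies flat in a nest (centre within 6 mm of the nest's centre, resting on the table), none in the window (more than 50 mm from it); the bolt is home (under 5 mm) and the table at rest (all of step 2 and value of joint bolt below 0.005 m and velocity of joint table between -0.05 and 0.05 rad/s); the robot touches nothing.
It fails at once if a bystander (hex keys, dish, timer) is moved more than 40 mm (distance of any of hexkeys, dish, timer_1 from where it was at the start of the episode above 0.04 m).
Of cell_a, cell_b, cell_c, cell_d, cell_e only 3 to 5 are there at a start; the rules pass over those that are not, and their reading is None.
At some moment in a run one of cell_a, cell_b, cell_c, cell_d, cell_e may be knocked a few centimetres aside while the robot is not near it.
Once in a run the grip may slacken for a moment while it holds something.
It also fails if it takes over 210 s, if anything falls off the work surface, if the arm or the gripper's body presses on something with over 40 N, if the wrist force passes 120 N, or if a joint passes its speed limit or range.

## Working session

There is one attempt and no reset: what is moved stays moved. The work goes in short steps, Python scripts to look and compute and a tool call to move; the robot and the scene stay as the last step left them, time stands still between calls to the robot, and variables do not carry over. Pictures are saved under pics/ and viewed, on a budget of 14 in all, crops included, one or two more only if the job needs it, and the job is handed in when it is done.

Besides the shell and the picture viewer there is one more tool, called after "Request:" as a command line: name --argument value ..., lists and objects as JSON in quotes. step_arm: Moves the arm, as the interface text tells. Its arguments: {"type":"object","properties":{"plan":{"type":"array"},"squeeze":{"type":"number"}},"required":["plan"]}

```bash
mkdir -p pics; cat > h.py <<'E'
from cell import r
import numpy as np, cv2
from scipy.spatial.transform import Rotation as R
def cap(n):
    s=r.state(); im,d=r.capture(n); return s,im,d
def save(im,name): cv2.imwrite('pics/'+name,im[...,::-1])
def cam(n,s=None):
    c=r.get_calibration(n); K=np.array(c['camera_matrix']); k1=c['k1']
    if n=='wrist':
        q=np.array(s['tcp_rot']); T=np.eye(4); T[:3,:3]=R.from_quat(q[[1,2,3,0]]).as_matrix(); T[:3,3]=s['tool_pos']
        M=T@np.array(c['tool_from_camera'])
    else:
        W=np.eye(4); W[:3,:3]=cv2.Rodrigues(np.array(c['rvec'],float))[0]; W[:3,3]=np.ravel(c['tvec']); M=np.linalg.inv(W)
    return K,k1,M
def ray(n,uv,s=None):
    K,k1,M=cam(n,s)
    uv=np.atleast_2d(np.array(uv,float)); p=cv2.undistortPoints(uv[:,None],K,np.array([k1,0,0,0.]))[:,0]
    return M[:3,3], np.c_[p,np.ones(len(p))]@M[:3,:3].T
def at_z(n,uv,z,s=None):
    o,d=ray(n,uv,s); return o+d*((z-o[2])/d[:,2])[:,None]
def at_d(n,uv,dep,s=None):
    o,d=ray(n,uv,s); return o+d*np.array(dep).reshape(-1,1)
def proj(n,P,s=None):
    K,k1,M=cam(n,s); W=np.linalg.inv(M); P=np.atleast_2d(np.array(P,float))
    return cv2.projectPoints(P,cv2.Rodrigues(W[:3,:3])[0],W[:3,3],K,np.array([k1,0,0,0.]))[0][:,0]
def tool(s):
    q=np.array(s['tcp_rot']); return R.from_quat(q[[1,2,3,0]]).as_matrix(), np.array(s['tool_pos'])
E
python3 - <<'E'
from h import *
for n in('scene','top','wrist'):
    s,im,d=cap(n); np.savez('c_'+n,im=im,d=d)
    save(im,n+'0.png'); K,k1,M=cam(n,s); print(n,K[0,0],k1,M.round(3).tolist())
print(s['tool_pos'],s['tcp_rot'],s['force'],s['gripper_width'],r.pinch_z, tool(s)[0].round(3).tolist())
a=cv2.resize(np.load('c_top.npz')['im'],(800,600)); save(a,'top1.png')
E
```

```text
scene 414.75573270617457 0.00013782914220731527 [[0.595, -0.386, 0.705, -0.251], [-0.804, -0.311, 0.508, -0.709], [0.024, -0.869, -0.495, 0.645], [0.0, 0.0, 0.0, 1.0]]
top 396.9501050171544 0.03328524548752034 [[0.028, -0.982, 0.187, 0.37], [-1.0, -0.027, 0.006, -0.094], [-0.001, -0.187, -0.982, 1.248], [0.0, 0.0, 0.0, 1.0]]
wrist 278.9840511651918 -0.02075035749512364 [[0.345, -0.903, -0.258, 0.297], [-0.939, -0.332, -0.093, -0.611], [-0.002, 0.274, -0.962, 0.374], [0.0, 0.0, 0.0, 1.0]]
[ 0.23247172 -0.63332371  0.23068856] [ 0.12365525 -0.12384434  0.69658623 -0.6958014 ] [ 0.59831402  0.34994787 -0.08751891] 0.0849610469872927 0.0187 [[-0.939, -0.0, 0.345], [-0.345, 0.001, -0.939], [0.0, -1.0, -0.001]]
```

View pics/top1.png

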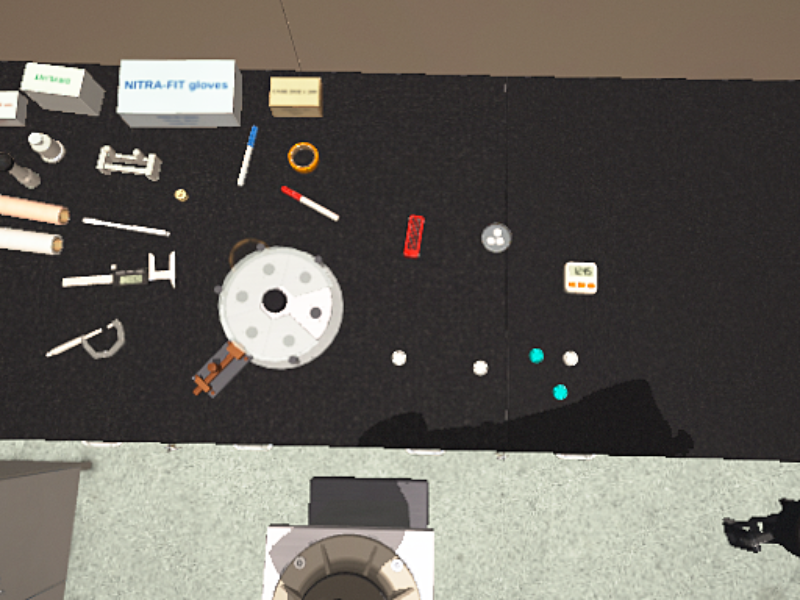

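View pics/scene0.png

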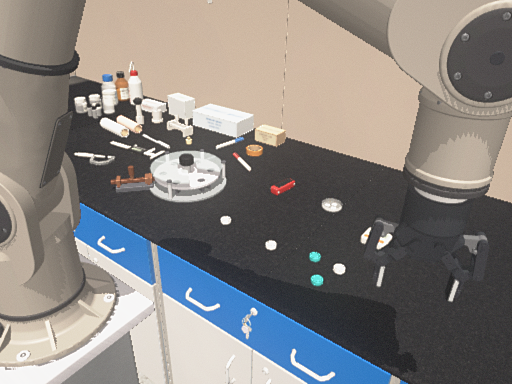

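Top view (800x600): white cells at (399,358), (480,368) and (570,358). The turquoise lookalikes are at (537,355) and (560,392). The carousel knob is at (274,300), with the window nest at about (316,313), the bolt knob at about (215,368), and the dish at (496,237). I'll measure these and enlarge the dish, the cells and the bolt.

```bash
python3 - <<'E'
from h import *
f=0.64
def P(u,v,z): return at_z('top',[[u*f,v*f]],z)[0].round(4)
for n,u,v,z in [('c1',399,358,.01),('c2',480,368,.01),('c3',570,358,.01),('t1',537,355,.01),('t2',560,392,.01),('knob',274,300,.095),('win',316,313,.04),('bolt',215,368,.072),('dish',496,237,.012),('hex',414,236,.02),('timer',581,278,.019)]: print(n,P(u,v,z))
z=np.load('c_top.npz'); im=z['im']
a=cv2.resize(im[120:280,110:250],None,fx=4,fy=4,interpolation=cv2.INTER_CUBIC)
b=cv2.resize(im[130:290,220:410],None,fx=2.5,fy=2.5,interpolation=cv2.INTER_CUBIC)
b=np.clip(b.astype(float)*1.0,0,255).astype('uint8')
save(a[:600],'carou.png'); save(b,'cells.png'); print(a.shape,b.shape)
E
```

```text
c1 [ 0.4742 -0.0876  0.01  ]
c2 [ 0.459  -0.2489  0.01  ]
c3 [ 0.4841 -0.4272  0.01  ]
t1 [ 0.4881 -0.362   0.01  ]
t2 [ 0.4167 -0.406   0.01  ]
knob [0.5698 0.1509 0.095 ]
win [0.5556 0.0783 0.04  ]
bolt [0.4409 0.2577 0.072 ]
dish [ 0.7288 -0.2805  0.012 ]
hex [ 0.724  -0.1113  0.02  ]
timer [ 0.6454 -0.4507  0.019 ]
(640, 560, 3) (400, 475, 3)
```

View pics/carou.png

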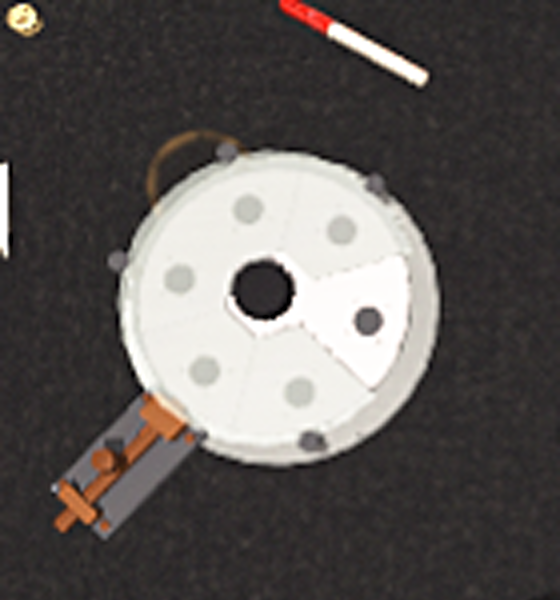

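View pics/cells.png

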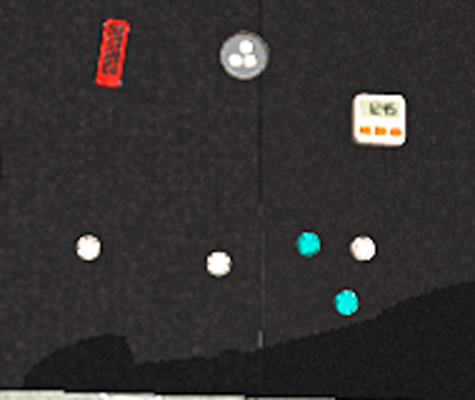

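The enlarged crops show three white cells; the turquoise ones are excluded, and the dish holds small tablets that come with it. In the carousel crop the axis knob is at (263,290), the window nest at (369,321) and the bolt knob top at (105,458).

```bash
python3 - <<'E'
from h import *
def P(u,v,z): return at_z('top',[[110+u/4,120+v/4]],z)[0]
k=P(263,290,.095)
nests=[(369,321),(342,230),(248,209),(180,279),(205,371),(300,392)]
N=np.array([P(u,v,.04) for u,v in nests]); c=N[:,:2].mean(0); print('knob',k,'nestmean',c, 'radii',np.linalg.norm(N[:,:2]-c,axis=1).round(4))
a=np.degrees(np.arctan2(N[:,1]-c[1],N[:,0]-c[0])); print(a.round(1))
a=(a-a[0]); 
posts=[P(u,v,.065)[:2] for u,v in [(227,150),(377,183),(313,440),(118,260)]]
for p in posts: print('post',np.linalg.norm(p-c).round(4),np.degrees(np.arctan2(*(p-c)[::-1])).round(1))
b=P(105,458,.072); print('bolt',b,np.linalg.norm(b[:2]-c),np.degrees(np.arctan2(*(b[:2]-c)[::-1])))
b=P(70,524,.027); print('bolt tip',b,np.linalg.norm(b[:2]-c),np.degrees(np.arctan2(*(b[:2]-c)[::-1])))
s=r.state(); print(s['tool_pos'],np.degrees(np.arctan2(tool(s)[0][1,2],tool(s)[0][0,2])))
E
```

```text
knob [0.56830697 0.14963667 0.095     ] nestmean [0.57036282 0.15219841] radii [0.0754 0.0749 0.0753 0.0749 0.0749 0.0748]
[-101.1  -41.    19.3   79.   139.1 -161. ]
post 0.1179 19.1
post 0.1181 -41.3
post 0.1162 -159.4
post 0.1171 78.6
bolt [0.44376345 0.26189994 0.072     ] 0.16751664527690613 139.09024676899858
bolt tip [0.39631694 0.29751054 0.027     ] 0.22673239967173942 140.1412565510392
[ 0.23251928 -0.63336535  0.23078231] -69.84199101856953
```

```bash
cat >> h.py <<'E'
def Ry(yaw):
    z=np.array([np.cos(yaw),np.sin(yaw),0]); y=np.array([0,0,-1.]); return np.c_[np.cross(y,z),y,z]
def route(pts,s=None):
    """pts: (x,y,z,yaw_deg); prints shift/turn in tool units, one leg per call (split if too long)"""
    s=s or r.state(); M,p=tool(s)
    for x,y,z,yaw in pts:
        t=np.array([x,y,z]); T=Ry(np.radians(yaw)); sh=M.T@(t-p)*10; n=int(np.ceil(abs(sh).max()/1.0-1e-6)) or 1
        for i in range(n):
            Mi=M if i==0 else T
            tp=p+(t-p)/n; rv=R.from_matrix(M.T@T).as_rotvec()/(np.pi/2) if i==0 else np.zeros(3)
            sh=Mi.T@(tp-p)*10 if i else M.T@(tp-p)*10
            rows=max(np.linalg.norm(sh)*.1/.0417,np.linalg.norm(rv)*90/7.16)
            print((x,y,z,yaw),i,'sh',sh.round(3),'turn',rv.round(3),'rows>=%.1f'%rows); t0=t; p=tp; t=t0
            n_left=n-i-1
            if n_left: pass
            # remaining split evenly
            M=T if i==0 else M
            if n_left: n=n
        p=np.array([x,y,z]); M=T
E
cat > fix.py <<'E'
s=open('h.py').read(); i=s.index('def route'); s=s[:i]+'''def route(pts,s=None):
    M,p=tool(s or r.state())
    for x,y,z,yaw in pts:
        e=np.array([x,y,z]); T=Ry(np.radians(yaw)); n=max(1,int(np.ceil(abs(np.r_[M.T@(e-p),T.T@(e-p)]).max()*10-1e-3)))
        step=(e-p)/n
        for i in range(n):
            sh=M.T@step*10; rv=R.from_matrix(M.T@T).as_rotvec()/(np.pi/2)
            print((x,y,z,yaw),i,sh.round(3),rv.round(3),'rows>=%.1f'%max(np.linalg.norm(sh)*.1/.0417,np.linalg.norm(rv)*90/7.16)); M=T
        p=e
'''
open('h.py','w').write(s)
E
python3 fix.py; rm fix.py; python3 - <<'E'
from h import *
route([(.44,-.33,.2,-41),(.50,0.0,.2,-41),(.449,.257,.15,-41)])
E
```

```text
(0.44, -0.33, 0.2, -41) 0 [-0.748  0.077 -0.533] [ 0.001 -0.32  -0.   ] rows>=4.0
(0.44, -0.33, 0.2, -41) 1 [-0.913  0.077 -0.106] [0. 0. 0.] rows>=2.2
(0.44, -0.33, 0.2, -41) 2 [-0.913  0.077 -0.106] [0. 0. 0.] rows>=2.2
(0.44, -0.33, 0.2, -41) 3 [-0.913  0.077 -0.106] [0. 0. 0.] rows>=2.2
(0.5, 0.0, 0.2, -41) 0 [-0.961  0.    -0.571] [0. 0. 0.] rows>=2.7
(0.5, 0.0, 0.2, -41) 1 [-0.961  0.    -0.571] [0. 0. 0.] rows>=2.7
(0.5, 0.0, 0.2, -41) 2 [-0.961  0.    -0.571] [0. 0. 0.] rows>=2.7
(0.449, 0.257, 0.15, -41) 0 [-0.535  0.167 -0.69 ] [0. 0. 0.] rows>=2.1
(0.449, 0.257, 0.15, -41) 1 [-0.535  0.167 -0.69 ] [0. 0. 0.] rows>=2.1
(0.449, 0.257, 0.15, -41) 2 [-0.535  0.167 -0.69 ] [0. 0. 0.] rows>=2.1
```

Request:
step_arm --plan '[[[-0.75,0.08,-0.53],[0,-0.32,0],60],[[-0.75,0.08,-0.53],[0,-0.32,0],60],[[-0.75,0.08,-0.53],[0,-0.32,0],60],[[-0.75,0.08,-0.53],[0,-0.32,0],60],[[-0.75,0.08,-0.53],[0,-0.32,0],40]]'

```text
time: 0.57
tool_pos: [0.2854, -0.5572, 0.2233]
tcp_rot: [0.296, -0.296, 0.642, -0.642]
force: [-0.8, 0.8, -0.0]
gripper_width: 0.0494
```

Request:
step_arm --plan '[[[-0.91,0.08,-0.11],[0,0,0],40],[[-0.91,0.08,-0.11],[0,0,0],40],[[-0.91,0.08,-0.11],[0,0,0],40]]'

```text
time: 0.82
tool_pos: [0.3395, -0.4775, 0.2147]
tcp_rot: [0.293, -0.292, 0.644, -0.643]
force: [0.5, -1.4, -0.4]
gripper_width: 0.04
```

Request:
step_arm --plan '[[[-0.91,0.08,-0.11],[0,0,0],40],[[-0.91,0.08,-0.11],[0,0,0],40],[[-0.91,0.08,-0.11],[0,0,0],40]]'

```text
time: 1.07
tool_pos: [0.3911, -0.4012, 0.2068]
tcp_rot: [0.294, -0.293, 0.644, -0.643]
force: [1.2, -0.4, -0.1]
gripper_width: 0.0402
```

Request:
step_arm --plan '[[[-0.91,0.08,-0.11],[0,0,0],40],[[-0.91,0.08,-0.11],[0,0,0],40],[[-0.91,0.08,-0.11],[0,0,0],40]]'

```text
time: 1.32
tool_pos: [0.4424, -0.3253, 0.1989]
tcp_rot: [0.294, -0.293, 0.644, -0.643]
force: [0.9, 0.6, 0.5]
gripper_width: 0.0401
```

Request:
step_arm --plan '[[[-0.95,0,-0.57],[0,0,0],40],[[-0.95,0,-0.57],[0,0,0],40],[[-0.95,0,-0.57],[0,0,0],40]]'

```text
time: 1.57
tool_pos: [0.4588, -0.2186, 0.1992]
tcp_rot: [0.292, -0.292, 0.644, -0.644]
force: [1.6, -0.1, -0.1]
gripper_width: 0.04
```

Request:
step_arm --plan '[[[-0.95,0,-0.57],[0,0,0],40],[[-0.95,0,-0.57],[0,0,0],40],[[-0.95,0,-0.57],[0,0,0],40]]'

```text
time: 1.82
tool_pos: [0.4783, -0.1093, 0.1995]
tcp_rot: [0.292, -0.292, 0.644, -0.644]
force: [0.2, -0.1, 0.2]
gripper_width: 0.0402
```

Request:
step_arm --plan '[[[-0.95,0,-0.57],[0,0,0],40],[[-0.95,0,-0.57],[0,0,0],40],[[-0.95,0,-0.57],[0,0,0],40]]'

```text
time: 2.07
tool_pos: [0.4977, -0.0001, 0.1996]
tcp_rot: [0.292, -0.292, 0.644, -0.644]
force: [-0.0, 0.2, -0.5]
gripper_width: 0.0399
```

Request:
step_arm --plan '[[[-0.53,0,-0.69],[0,0,0],40],[[-0.53,0,-0.69],[0,0,0],40],[[-0.53,0,-0.69],[0,0,0],40]]'

```text
time: 2.32
tool_pos: [0.4789, 0.0885, 0.1997]
tcp_rot: [0.294, -0.293, 0.644, -0.642]
force: [-0.1, 1.4, 0.8]
gripper_width: 0.04
```

Request:
step_arm --plan '[[[-0.53,0,-0.69],[0,0,0],40],[[-0.53,0,-0.69],[0,0,0],40],[[-0.53,0,-0.69],[0,0,0],40],[[-0.53,0,-0.69],[0,0,0],40]]'

```text
time: 2.65
tool_pos: [0.4625, 0.1696, 0.1994]
tcp_rot: [0.293, -0.293, 0.644, -0.643]
force: [0.7, -1.2, -0.6]
gripper_width: 0.04
```

```bash
python3 - <<'E'
from h import *
s,im,d=cap('wrist'); np.savez('w1',im=im,d=d,s=np.array(s,dtype=object)); save(im,'w1.png'); print(s['tool_pos'])
print(proj('wrist',[[.449,.257,.072],[.57,.151,.095],[.5556,.0783,.04]],s))
E
```

```text
[0.46245071 0.16963351 0.19941451]
[[184.21779161 119.15722329]
 [362.61109202 121.07034008]
 [371.31858803 177.44764296]]
```

View pics/w1.png

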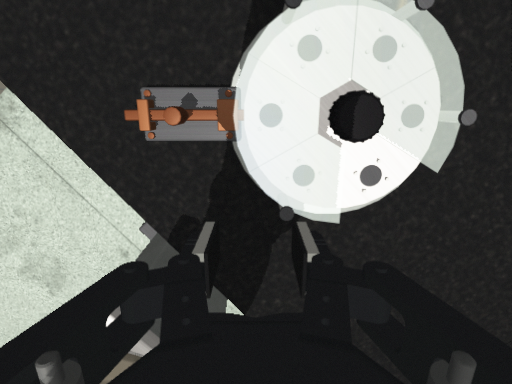

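The wrist view shows the bolt knob top at (173,116), the table knob top at about (357,116) and the window nest spot at (371,175). The other nest spots are at (310,48), (385,48), (412,116), (271,115) and (304,175).

```bash
python3 - <<'E'
from h import *
s=np.load('w1.npz',allow_pickle=True)['s'].item()
b=at_z('wrist',[[173,116]],.072,s)[0]; k=at_z('wrist',[[357,116]],.095,s)[0]
N=at_z('wrist',[[371,175],[412,116],[385,48],[310,48],[271,115],[304,175]],.04,s)[:,:2]; c=N.mean(0)
print(b,k,c,N[0],np.linalg.norm(N-c,axis=1).round(4),np.degrees(np.arctan2(*(N-c).T[::-1])).round(1))
print(np.linalg.norm(b[:2]-c),np.degrees(np.arctan2(*(b[:2]-c)[::-1])))
yy=139; 
for cc in (c,): print(cc+.16*np.array([np.cos(np.radians(yy)),np.sin(np.radians(yy))]))
route([(.446,.257,.13,-41),(.446,.257,.041,-41)])
E
```

```text
[0.44304176 0.26608075 0.072     ] [0.56878896 0.1577144  0.095     ] [0.57101585 0.15469768] [0.55694079 0.08087787] [0.0751 0.0745 0.0755 0.075  0.0753 0.075 ] [-100.8  -41.4   19.1   78.9  139.  -160.9]
0.16965716745913448 138.96511032820044
[0.45026231 0.25966713]
(0.446, 0.257, 0.13, -41) 0 [-0.561  0.693 -0.713] [ 0.    -0.001  0.   ] rows>=2.7
(0.446, 0.257, 0.041, -41) 0 [0.   0.89 0.  ] [0. 0. 0.] rows>=2.1
```

Request:
step_arm --plan '[[[-0.59,0.7,-0.74],[0,0,0],40],[[-0.59,0.7,-0.74],[0,0,0],40],[[-0.59,0.7,-0.74],[0,0,0],40],[[-0.59,0.7,-0.74],[0,0,0],40],[[-0.59,0.7,-0.74],[0,0,0],40]]'

```text
time: 3.12
tool_pos: [0.4453, 0.2602, 0.128]
tcp_rot: [0.292, -0.294, 0.644, -0.644]
force: [0.5, 0.2, 0.4]
gripper_width: 0.0401
```

Request:
step_arm --plan '[[[0,0.45,0],[0,0,0],40],[[0,0.87,0],[0,0,0],40],[[0,0.87,0],[0,0,0],40],[[0,0.87,0],[0,0,0],40]]'

```text
time: 3.45
tool_pos: [0.4454, 0.2583, 0.0414]
tcp_rot: [-0.291, 0.294, -0.644, 0.644]
force: [0.5, -0.5, 0.6]
gripper_width: 0.04
```

Request:
step_arm --plan '[[[0,0,0],[0,0,0],10],[[0,0,0],[0,0,0],10],[[0,0,0],[0,0,0],10],[[0,0,0],[0,0,0],10],[[0,0,0],[0,0,0],10],[[0,0,0],[0,0,0],10]]' --squeeze 60

```text
time: 3.95
tool_pos: [0.4465, 0.2602, 0.0446]
tcp_rot: [-0.293, 0.292, -0.643, 0.644]
force: [-6.6, -3.2, 5.2]
gripper_width: 0.0161
```

Request:
step_arm --plan '[[[0,0,-0.08],[0,0,0],10],[[0,0,-0.14],[0,0,0],10],[[0,0,-0.14],[0,0,0],10]]'

```text
time: 4.2
tool_pos: [0.4361, 0.2692, 0.0446]
tcp_rot: [-0.293, 0.292, -0.643, 0.644]
force: [-3.4, -4.7, 3.6]
gripper_width: 0.016
```

Request:
step_arm --plan '[[[0,0,-0.04],[0,0,0],10],[[0,0,-0.04],[0,0,0],10]]'

```text
time: 4.37
tool_pos: [0.4333, 0.2717, 0.0446]
tcp_rot: [-0.293, 0.292, -0.643, 0.644]
force: [-3.0, -5.1, 4.0]
gripper_width: 0.0163
```

Request:
step_arm --plan '[[[0,0,-0.03],[0,0,0],10],[[0,0,-0.03],[0,0,0],10]]'

```text
time: 4.53
tool_pos: [0.4319, 0.2729, 0.0447]
tcp_rot: [-0.293, 0.291, -0.643, 0.645]
force: [1.7, -7.8, 2.8]
gripper_width: 0.0161
```

Request:
step_arm --plan '[[[0,0,-0.03],[0,0,0],10],[[0,0,-0.03],[0,0,0],10]]'

```text
time: 4.7
tool_pos: [0.4309, 0.2738, 0.0447]
tcp_rot: [-0.293, 0.291, -0.643, 0.645]
force: [8.4, -12.2, 1.2]
gripper_width: 0.0164
```

Request:
step_arm --plan '[[[0,0,-0.03],[0,0,0],10],[[0,0,-0.03],[0,0,0],10]]'

```text
time: 4.87
tool_pos: [0.43, 0.2745, 0.0447]
tcp_rot: [-0.293, 0.29, -0.643, 0.646]
force: [19.4, -19.8, -2.4]
gripper_width: 0.016
```

Request:
step_arm --plan '[[[0,0,-0.03],[0,0,0],10],[[0,0,-0.03],[0,0,0],10]]'

```text
time: 5.03
tool_pos: [0.429, 0.2754, 0.0447]
tcp_rot: [-0.293, 0.289, -0.642, 0.647]
force: [26.1, -24.4, -5.4]
gripper_width: 0.0161
```

Request:
step_arm --plan '[[[0,0,0.15],[0,0,0],10],[[0,0,0.28],[0,0,0],10],[[0,0,0.3],[0,0,0],10],[[0,0,0.3],[0,0,0],10]]'

```text
time: 5.37
tool_pos: [0.4473, 0.2595, 0.0446]
tcp_rot: [-0.293, 0.292, -0.644, 0.644]
force: [-0.7, -5.0, 2.4]
gripper_width: 0.0161
```

Request:
step_arm --plan '[[[0,0,0.04],[0,0,0],10],[[0,0,0.04],[0,0,0],10]]'

```text
time: 5.53
tool_pos: [0.4482, 0.2587, 0.0446]
tcp_rot: [0.293, -0.293, 0.644, -0.643]
force: [-15.8, 3.6, 9.0]
gripper_width: 0.0161
```

Request:
step_arm --plan '[[[0,0,0.03],[0,0,0],10],[[0,0,0.03],[0,0,0],10]]'

```text
time: 5.7
tool_pos: [0.4483, 0.2587, 0.0446]
tcp_rot: [0.294, -0.294, 0.644, -0.642]
force: [-29.2, 13.1, 13.7]
gripper_width: 0.0161
```

Request:
step_arm --plan '[[[0,0,-0.15],[0,0,0],10],[[0,0,-0.27],[0,0,0],10],[[0,0,-0.31],[0,0,0],10],[[0,0,-0.35],[0,0,0],10],[[0,0,-0.35],[0,0,0],10]]'

```text
time: 6.12
tool_pos: [0.4291, 0.2753, 0.0447]
tcp_rot: [-0.293, 0.29, -0.642, 0.646]
force: [17.8, -17.7, -1.5]
gripper_width: 0.0159
```

Request:
step_arm --plan '[[[0,0,0.15],[0,0,0],10],[[0,0,0.27],[0,0,0],10],[[0,0,0.31],[0,0,0],10],[[0,0,0.35],[0,0,0],10],[[0,0,0.35],[0,0,0],10]]'

```text
time: 6.53
tool_pos: [0.4483, 0.2587, 0.0446]
tcp_rot: [0.294, -0.294, 0.644, -0.642]
force: [-30.5, 13.4, 15.2]
gripper_width: 0.016
```

Request:
step_arm --plan '[[[0,0,-0.15],[0,0,0],10],[[0,0,-0.27],[0,0,0],10],[[0,0,-0.31],[0,0,0],10],[[0,0,-0.35],[0,0,0],10],[[0,0,-0.35],[0,0,0],10]]'

```text
time: 6.95
tool_pos: [0.4291, 0.2753, 0.0446]
tcp_rot: [-0.293, 0.29, -0.643, 0.646]
force: [17.9, -18.8, -3.3]
gripper_width: 0.0168
```

Two full strokes are done and the third pull still binds, so I'll keep stroking.

Request:
step_arm --plan '[[[0,0,0.15],[0,0,0],10],[[0,0,0.27],[0,0,0],10],[[0,0,0.31],[0,0,0],10],[[0,0,0.35],[0,0,0],10],[[0,0,0.35],[0,0,0],10]]'

```text
time: 7.37
tool_pos: [0.4483, 0.2587, 0.0446]
tcp_rot: [0.294, -0.294, 0.644, -0.642]
force: [-30.4, 12.3, 13.9]
gripper_width: 0.0162
```

Request:
step_arm --plan '[[[0,0,-0.15],[0,0,0],10],[[0,0,-0.27],[0,0,0],10],[[0,0,-0.31],[0,0,0],10],[[0,0,-0.35],[0,0,0],10],[[0,0,-0.35],[0,0,0],10]]'

```text
time: 7.78
tool_pos: [0.4282, 0.2761, 0.0447]
tcp_rot: [-0.293, 0.29, -0.643, 0.646]
force: [12.9, -14.9, 0.4]
gripper_width: 0.016
```

Request:
step_arm --plan '[[[0,0,0.15],[0,0,0],10],[[0,0,0.27],[0,0,0],10],[[0,0,0.31],[0,0,0],10],[[0,0,0.35],[0,0,0],10],[[0,0,0.35],[0,0,0],10]]'

```text
time: 8.2
tool_pos: [0.4483, 0.2587, 0.0446]
tcp_rot: [0.294, -0.294, 0.644, -0.642]
force: [-29.6, 13.3, 14.5]
gripper_width: 0.0158
```

Request:
step_arm --plan '[[[0,0,-0.15],[0,0,0],10],[[0,0,-0.27],[0,0,0],10],[[0,0,-0.31],[0,0,0],10],[[0,0,-0.35],[0,0,0],10],[[0,0,-0.35],[0,0,0],10]]'

```text
time: 8.62
tool_pos: [0.4252, 0.2787, 0.0446]
tcp_rot: [-0.294, 0.292, -0.643, 0.644]
force: [-7.3, -2.4, 5.4]
gripper_width: 0.016
```

Request:
step_arm --plan '[[[0,0,-0.1],[0,0,0],10],[[0,0,-0.17],[0,0,0],10],[[0,0,-0.2],[0,0,0],10],[[0,0,-0.2],[0,0,0],10],[[0,0,-0.2],[0,0,0],10]]'

```text
time: 9.03
tool_pos: [0.414, 0.2885, 0.0447]
tcp_rot: [-0.293, 0.29, -0.643, 0.646]
force: [19.0, -20.1, -0.8]
gripper_width: 0.0162
```

Request:
step_arm --plan '[[[0,0,0.06],[0,0,0],16],[[0,0,0.06],[0,0,0],40],[[0,0,0.06],[0,0,0],40],[[0,0,0.06],[0,0,0],40],[[0,-0.4,0.06],[0,0,0],40],[[0,-0.8,0.06],[0,0,0],40],[[0,-1,0.06],[0,0,0],40],[[0,-1,0.06],[0,0,0],40]]'

```text
time: 9.7
tool_pos: [0.4159, 0.29, 0.1474]
tcp_rot: [0.296, -0.29, 0.644, -0.643]
force: [1.2, 1.1, 0.7]
gripper_width: 0.04
```

```bash
python3 - <<'E'
from h import *
s=r.state(); print(s['tool_pos'],s['joint_positions'].round(2) if hasattr(s['joint_positions'],'round') else s['joint_positions'])
s2,im,d=cap('top'); c=[(u*.64,v*.64) for u,v in [(399,358),(480,368),(570,358)]]
m=((im.min(2)>150)*255).astype('uint8'); n,l,st,ce=cv2.connectedComponentsWithStats(m)
for i in range(1,n):
    if 30<st[i,4]<250: print(st[i],at_z('top',[ce[i]],.01)[0].round(4))
route([(.46,.05,.16,-101),(.474,-.088,.12,-101)])
E
```

```text
[0.41585212 0.29003454 0.14736945] [-0.24  0.3  -0.58  2.04  0.22  0.86 -1.65]
[  0  58  12  18 196] [0.9923 0.7581 0.01  ]
[ 18  85  15  12 129] [0.9104 0.6834 0.01  ]
[27 90 14 14 50] [0.8814 0.6477 0.01  ]
[ 62  93  38  19 209] [0.8673 0.4985 0.01  ]
[152  93  10  26  97] [0.8711 0.2506 0.01  ]
[74 95 16  7 45] [0.8866 0.4937 0.01  ]
[192 126  25  15  98] [0.7826 0.0892 0.01  ]
[ 53 139  56  12 156] [0.7306 0.4824 0.01  ]
[309 144  17  17 218] [ 0.7276 -0.2793  0.01  ]
[ 95 161  17  23 186] [0.642  0.4017 0.01  ]
[ 40 176  32   8 174] [0.6153 0.5488 0.01  ]
[ 77 176  14   5  49] [0.6209 0.4632 0.01  ]
[ 56 213  29  20 221] [0.4751 0.4968 0.01  ]
[251 224   9  10  68] [ 0.4757 -0.0865  0.01  ]
[361 225   9   9  66] [ 0.4843 -0.4278  0.01  ]
[303 231   9   9  64] [ 0.4604 -0.248   0.01  ]
[ 19 254  21  26 208] [0.345  0.5927 0.01  ]
(0.46, 0.05, 0.16, -101) 0 [ 0.503 -0.051  0.636] [ 0.001  0.666 -0.003] rows>=8.4
(0.46, 0.05, 0.16, -101) 1 [-0.299 -0.049  0.754] [0. 0. 0.] rows>=1.9
(0.46, 0.05, 0.16, -101) 2 [-0.299 -0.049  0.754] [0. 0. 0.] rows>=1.9
(0.474, -0.088, 0.12, -101) 0 [-0.2    0.2    0.664] [0. 0. 0.] rows>=1.7
(0.474, -0.088, 0.12, -101) 1 [-0.2    0.2    0.664] [0. 0. 0.] rows>=1.7
```

Request:
step_arm --plan '[[[0.5,0,0.64],[0,0.667,0],44],[[0.5,0,0.64],[0,0.667,0],44],[[0.5,0,0.64],[0,0.667,0],44],[[0.5,0,0.64],[0,0.667,0],44],[[0.5,0,0.64],[0,0.667,0],44],[[0.5,0,0.64],[0,0.667,0],44],[[0.5,0,0.64],[0,0.667,0],44],[[0.5,0,0.64],[0,0.667,0],44],[[0.5,0,0.64],[0,0.667,0],44]]'

```text
time: 10.5
tool_pos: [0.4291, 0.2083, 0.1417]
tcp_rot: [0.071, -0.071, -0.703, 0.704]
force: [-0.1, -0.3, -0.2]
gripper_width: 0.044
```

Request:
step_arm --plan '[[[-0.4,0,1],[0,0,0],44],[[-0.4,0,1],[0,0,0],44],[[-0.4,0,1],[0,0,0],44],[[-0.4,0,1],[0,0,0],44]]'

```text
time: 10.83
tool_pos: [0.4496, 0.0975, 0.1416]
tcp_rot: [0.07, -0.07, -0.703, 0.704]
force: [0.5, -0.5, -0.1]
gripper_width: 0.044
```

Request:
step_arm --plan '[[[-0.4,0,1],[0,0,0],44],[[-0.4,0,1],[0,0,0],44],[[-0.4,0,1],[0,0,0],44],[[-0.4,0,1],[0,0,0],44]]'

```text
time: 11.17
tool_pos: [0.4697, -0.0081, 0.1417]
tcp_rot: [0.07, -0.07, -0.703, 0.704]
force: [-0.4, -0.5, -0.3]
gripper_width: 0.0442
```

Request:
step_arm --plan '[[[-0.2,0.2,0.6],[0,0,0],44],[[-0.2,0.2,0.6],[0,0,0],44],[[-0.2,0.2,0.6],[0,0,0],44],[[-0.2,0.2,0.6],[0,0,0],44],[[-0.2,0.2,0.6],[0,0,0],44]]'

```text
time: 11.58
tool_pos: [0.4775, -0.0651, 0.122]
tcp_rot: [-0.068, 0.068, 0.704, -0.704]
force: [0.2, 0.4, -0.7]
gripper_width: 0.0439
```

```bash
cat >> h.py <<'E'
def find_white(s,im,z=.01,lo=1200,hi=30000):
    m=((im.min(2)>150)*255).astype('uint8'); m=cv2.morphologyEx(m,cv2.MORPH_CLOSE,np.ones((5,5)))
    n,l,st,ce=cv2.connectedComponentsWithStats(m); o=[]
    for i in range(1,n):
        x,y,w,h,a=st[i]
        if a>250 and .7<w/h<1.4 and a>.65*w*h:
            cs,_=cv2.findContours((l==i).astype('uint8'),cv2.RETR_EXTERNAL,cv2.CHAIN_APPROX_NONE)
            P=at_z('wrist',max(cs,key=len)[:,0].astype(float),z,s)[:,:2]; (c,rad)=cv2.minEnclosingCircle(P.astype('float32'))
            o.append((np.array(c),rad)); print('white',(x,y,w,h),'world',np.round(c,4),'dia mm',round(2e3*rad,1))
    return o
E
python3 - <<'E'
from h import *
s,im,d=cap('wrist'); save(im,'w2.png'); print(s['tool_pos'],np.round(s['joint_positions'],2)); find_white(s,im)
R0,p=tool(s); print(p, np.degrees(np.arctan2(R0[1,2],R0[0,2])))
route([(.475,-.087,.004,-101)])
E
```

```text
[ 0.47752618 -0.0650867   0.12199978] [ 0.17  0.26 -0.2   2.12  0.07  0.76 -1.83]
white (np.int32(434), np.int32(149), np.int32(29), np.int32(30)) world [ 0.4606 -0.2472] dia mm 29.6
white (np.int32(261), np.int32(166), np.int32(28), np.int32(29)) world [ 0.4755 -0.0844] dia mm 28.6
[ 0.47752618 -0.0650867   0.12199978] -101.0393378860905
(0.475, -0.087, 0.004, -101) 0 [-0.008  0.591  0.111] [0. 0. 0.] rows>=1.4
(0.475, -0.087, 0.004, -101) 1 [-0.008  0.591  0.111] [0. 0. 0.] rows>=1.4
```

View pics/w2.png

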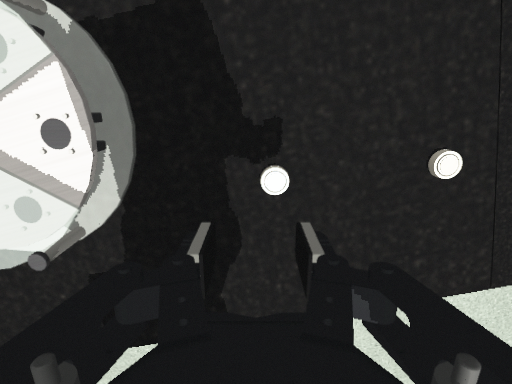

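The cell is centred at (275,180) between the finger lines, which puts it at world (0.4755, -0.085). I'll descend and grip.

Request:
step_arm --plan '[[[-0.02,0.3,0.2],[0,0,0],44],[[-0.02,0.6,0.2],[0,0,0],44],[[-0.02,0.85,0.2],[0,0,0],44],[[-0.02,0.85,0.2],[0,0,0],44]]'

```text
time: 11.97
tool_pos: [0.4736, -0.0847, 0.034]
tcp_rot: [-0.069, 0.066, 0.704, -0.704]
force: [-1.8, 0.6, -0.6]
gripper_width: 0.0438
```

Request:
step_arm --plan '[[[0,0.2,0],[0,0,0],44],[[0,0.32,0],[0,0,0],44],[[0,0.32,0],[0,0,0],44]]'

```text
time: 12.22
tool_pos: [0.4754, -0.0849, 0.0048]
tcp_rot: [-0.068, 0.067, 0.704, -0.704]
force: [-1.3, -0.3, -0.5]
gripper_width: 0.0442
```

Request:
step_arm --plan '[[[0,0,0],[0,0,0],22],[[0,0,0],[0,0,0],22],[[0,0,0],[0,0,0],22],[[0,0,0],[0,0,0],22],[[0,0,0],[0,0,0],22],[[0,0,0],[0,0,0],22]]' --squeeze 40

```text
time: 12.72
tool_pos: [0.4765, -0.0857, 0.0068]
tcp_rot: [-0.068, 0.069, 0.704, -0.704]
force: [-2.8, 3.2, 9.2]
gripper_width: 0.0228
```

```bash
python3 - <<'E'
from h import *
s,im,d=cap('wrist'); save(cv2.resize(im[180:384,130:390],None,fx=3,fy=2.9),'w3.png'); print(s['tool_pos'],s['force'],s['gripper_width'])
E
```

```text
[ 0.47653068 -0.0856794   0.0067772 ] [-2.7540621   3.21438001  9.18659438] 0.02279466715484747
```

View pics/w3.png

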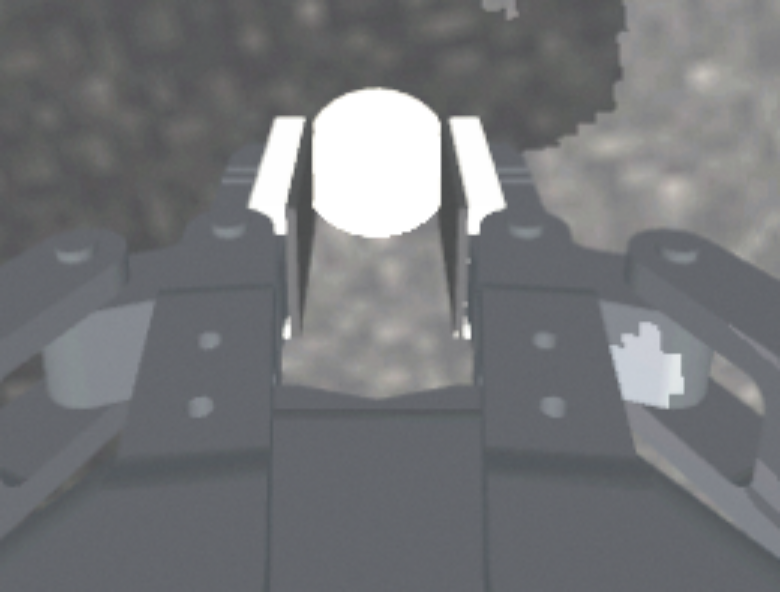

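Request:
step_arm --plan '[[[0,-0.2,0],[0,0,0],20],[[0,-0.5,0],[0,0,0],20],[[0,-0.9,0],[0,0,0],20],[[0,-0.98,0],[0,0,0],20],[[0,-0.98,0],[0,0,0],20]]'

```text
time: 13.18
tool_pos: [0.478, -0.0864, 0.1073]
tcp_rot: [0.066, -0.071, -0.704, 0.704]
force: [0.5, -1.2, -0.9]
gripper_width: 0.0228
```

Request:
step_arm --plan '[[[-0.23,0,-0.5],[0,0,0],20],[[-0.23,0,-0.89],[0,0,0],20],[[-0.23,0,-0.89],[0,0,0],20],[[-0.23,0,-0.89],[0,0,0],20],[[-0.23,0,-0.89],[0,0,0],20]]'

```text
time: 13.6
tool_pos: [0.5153, -0.0024, 0.1031]
tcp_rot: [-0.068, 0.067, 0.704, -0.704]
force: [-0.7, -0.8, 0.8]
gripper_width: 0.0226
```

```bash
python3 - <<'E'
from h import *
s,im,d=cap('wrist'); save(im,'w4.png'); p=s['tool_pos']; print(p,s['force'],s['gripper_width'])
find_white(s,im,z=p[2]+.0035)
# dark spots in the window
P=proj('wrist',[[.5557,.0809,.04]],s); print('pred win',P)
E
```

```text
[ 0.5152833  -0.00239316  0.10307778] [-0.65434486 -0.75954186  0.84011864] 0.02258253048490956
white (np.int32(235), np.int32(216), np.int32(41), np.int32(45)) world [ 0.5139 -0.0031] dia mm 27.3
pred win [[136.02531721 168.53150831]]
```

View pics/w4.png

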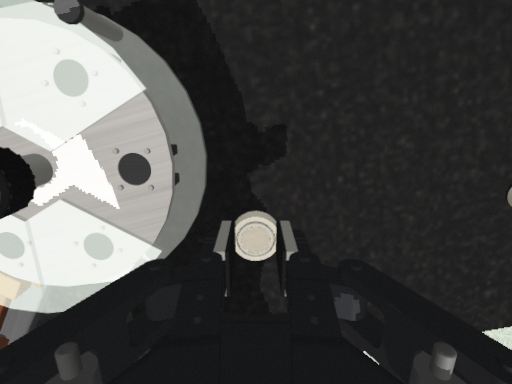

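The window spot is at (135,169), within 1 mm of the prediction at (136,168.5). The cell hangs level in the pads, with its top ring centred at about (255.5,240).

```bash
python3 - <<'E'
from h import *
s=r.state(); R0,p=tool(s)
for z in (.0025,.0035,.006):
    w=at_z('wrist',[[255.5,240]],p[2]+z,s)[0]; print(z,w,'tool offset mm',(R0.T@(w-p)*1e3).round(1))
w=at_z('wrist',[[135,169]],.04,s)[0]; print('win',w)
route([(.5557,.0809,.103,-101)])
E
```

```text
0.0025 [ 0.51227169 -0.00415608  0.10559045] tool offset mm [ 2.6 -2.5  1.3]
0.0035 [ 0.51276924 -0.00425154  0.10659045] tool offset mm [ 2.1 -3.5  1.3]
0.006 [ 0.51401311 -0.00449021  0.10909045] tool offset mm [ 0.8 -6.   1.3]
win [0.55540046 0.0807001  0.04      ]
(0.5557, 0.0809, 0.103, -101) 0 [-0.237  0.    -0.905] [-0.    -0.001  0.   ] rows>=2.2
```

Request:
step_arm --plan '[[[-0.25,0,-0.4],[0,0,0],20],[[-0.25,0,-0.8],[0,0,0],20],[[-0.25,0,-0.9],[0,0,0],20],[[-0.25,0,-0.9],[0,0,0],20],[[-0.25,0,-0.9],[0,0,0],20]]'

```text
time: 14.07
tool_pos: [0.557, 0.0801, 0.103]
tcp_rot: [0.068, -0.068, -0.704, 0.704]
force: [0.5, -0.3, -1.2]
gripper_width: 0.023
```

Request:
step_arm --plan '[[[0,0.2,0],[0,0,0],20],[[0,0.4,0],[0,0,0],20],[[0,0.48,0],[0,0,0],20],[[0,0.48,0],[0,0,0],20]]'

```text
time: 14.4
tool_pos: [0.5559, 0.0785, 0.0537]
tcp_rot: [0.07, -0.068, -0.703, 0.704]
force: [-0.9, 0.2, -1.0]
gripper_width: 0.0226
```

Request:
step_arm --plan '[[[0,0.04,0],[0,0,0],20],[[0,0.06,0],[0,0,0],20],[[0,0.06,0],[0,0,0],20]]'

```text
time: 14.65
tool_pos: [0.5576, 0.08, 0.0497]
tcp_rot: [-0.068, 0.069, 0.704, -0.704]
force: [0.5, 0.3, -0.5]
gripper_width: 0.0229
```

Request:
step_arm --plan '[[[0,0.02,0],[0,0,0],20],[[0,0.02,0],[0,0,0],20],[[0,0.02,0],[0,0,0],20]]'

```text
time: 14.9
tool_pos: [0.5574, 0.0803, 0.0476]
tcp_rot: [-0.068, 0.068, 0.704, -0.704]
force: [0.7, -0.4, -0.2]
gripper_width: 0.0227
```

Request:
step_arm --plan '[[[0,0.01,0],[0,0,0],20],[[0,0.01,0],[0,0,0],20],[[0,0.01,0],[0,0,0],20]]'

```text
time: 15.15
tool_pos: [0.5578, 0.0803, 0.0469]
tcp_rot: [-0.068, 0.069, 0.704, -0.704]
force: [0.0, -1.3, 5.7]
gripper_width: 0.0231
```

```bash
python3 - <<'E'
from h import *
s,im,d=cap('wrist'); save(cv2.resize(im[150:330,130:390],None,fx=3,fy=3),'w5.png'); print(s['tool_pos'],s['force'],s['gripper_width'])
E
```

```text
[0.5578388  0.08032902 0.04686452] [ 0.03051394 -1.29332066  5.73108399] 0.02307459574539732
```

View pics/w5.png

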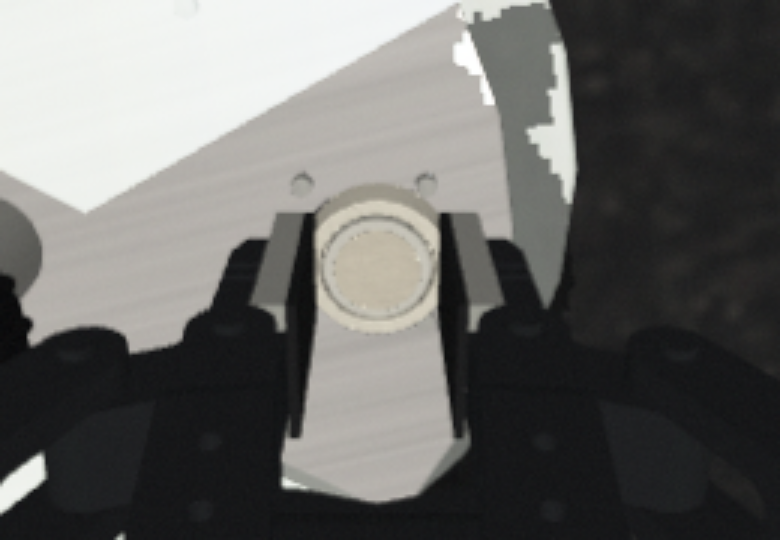

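The two upper dowels are at crop (302,184) and (427,184), and the cell ring is centred at (377,267). The contact height matches the nest floor. I'll work out the remaining offset between cell and nest.

```bash
python3 - <<'E'
from h import *
s=r.state(); R0,p=tool(s)
f=lambda u,v,z: R0.T@(at_z('wrist',[[130+u/3,150+v/3]],z,s)[0]-p)*1e3
a,b,c=f(302,184,.0435),f(427,184,.0435),f(377,267,.050); print(a.round(1),b.round(1),'cell',c.round(1))
s4=dict(s); 
E
```

```text
[-12.2   3.3 -12.7] [-12.2   3.3  10.8] cell [ 1.6 -3.2  1.4]
```

Request:
step_arm --plan '[[[0,-0.01,-0.01],[0,0,0],20],[[-0.01,-0.01,-0.02],[0,0,0],20],[[-0.01,-0.01,-0.02],[0,0,0],20],[[-0.01,-0.01,-0.02],[0,0,0],20]]'

```text
time: 15.53
tool_pos: [0.5587, 0.0822, 0.0473]
tcp_rot: [-0.068, 0.068, 0.704, -0.704]
force: [0.8, 0.7, -0.6]
gripper_width: 0.0226
```

Request:
step_arm --plan '[[[0,0,0],[0,0,0],27],[[0,0,0],[0,0,0],30],[[0,0,0],[0,0,0],36],[[0,0,0],[0,0,0],36],[[0,-0.1,0],[0,0,0],36],[[0,-0.4,0],[0,0,0],36],[[0,-0.8,0],[0,0,0],50],[[0,-0.8,0],[0,0,0],50],[[0,-0.8,0],[0,0,0],60]]'

```text
time: 16.28
tool_pos: [0.5601, 0.0823, 0.1304]
tcp_rot: [-0.067, 0.07, 0.704, -0.703]
force: [0.4, 0.2, -0.9]
gripper_width: 0.0593
```

```bash
python3 - <<'E'
from h import *
s,im,d=cap('wrist'); save(cv2.resize(im[120:320,130:390],None,fx=3,fy=3),'w6.png'); p=s['tool_pos']; print(p,s['force'],s['gripper_width'],np.round(s['joint_positions'],2))
np.savez('w6',im=im,d=d,s=np.array(s,dtype=object))
route([(.570,.1545,.127,-101),(.570,.1545,.075,-101)])
E
```

```text
[0.56010624 0.08234809 0.13038838] [ 0.35918416  0.19504619 -0.93070156] 0.05927591466073341 [-0.07  0.37 -0.23  1.94  0.11  0.84 -2.13]
(0.57, 0.1545, 0.127, -101) 0 [ 0.033  0.018 -0.731] [ 0.    -0.001 -0.001] rows>=1.8
(0.57, 0.1545, 0.075, -101) 0 [0.   0.52 0.  ] [0. 0. 0.] rows>=1.2
```

View pics/w6.png

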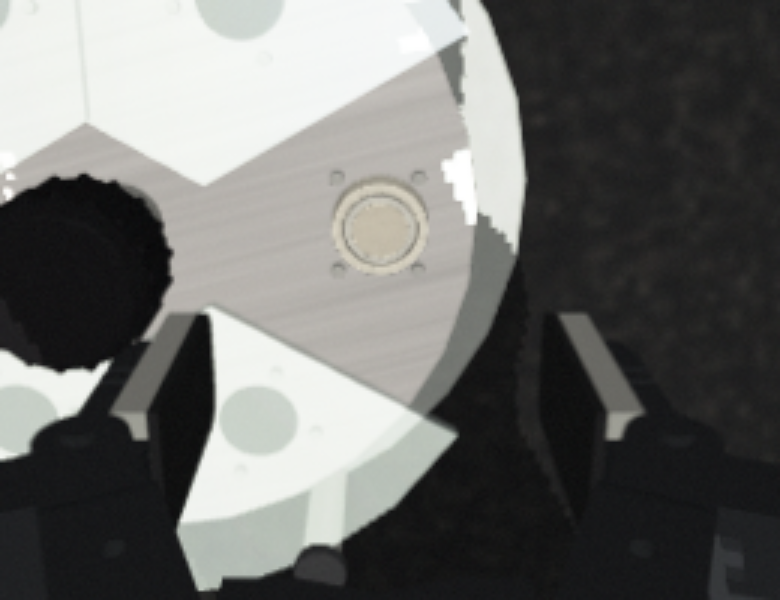

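The first cell sits inside all four dowels: its centre is at (380,226) and the dowel mean is at (378,223). Next I'll grip the table knob and turn it by one detent.

Request:
step_arm --plan '[[[0.03,0,-0.4],[0,0,0],62],[[0.03,0,-0.75],[0,0,0],62],[[0.03,0,-0.75],[0,0,0],62],[[0.03,0,-0.75],[0,0,0],62],[[0.03,0.3,-0.75],[0,0,0],62],[[0.03,0.58,-0.75],[0,0,0],62],[[0.03,0.58,-0.75],[0,0,0],62],[[0.03,0.58,-0.75],[0,0,0],62]]'

```text
time: 17.0
tool_pos: [0.5689, 0.1551, 0.0682]
tcp_rot: [0.07, -0.067, -0.703, 0.704]
force: [0.1, 0.8, 2.2]
gripper_width: 0.062
```

Request:
step_arm --plan '[[[0,0,0],[0,0,0],36],[[0,0,0],[0,0,0],36],[[0,0,0],[0,0,0],36],[[0,0,0],[0,0,0],36],[[0,0,0],[0,0,0],36]]' --squeeze 40

```text
time: 17.42
tool_pos: [0.571, 0.1567, 0.0711]
tcp_rot: [-0.067, 0.069, 0.704, -0.703]
force: [-2.8, 1.6, 9.3]
gripper_width: 0.0424
```

Request:
step_arm --plan '[[[0,0,0],[0,-0.08,0],36],[[0,0,0],[0,-0.16,0],36],[[0,0,0],[0,-0.24,0],36],[[0,0,0],[0,-0.31,0],36],[[0,0,0],[0,-0.38,0],36],[[0,0,0],[0,-0.45,0],36],[[0,0,0],[0,-0.52,0],36],[[0,0,0],[0,-0.59,0],36],[[0,0,0],[0,-0.65,0],36],[[0,0,0],[0,-0.67,0],36]]'

```text
time: 18.25
tool_pos: [0.5712, 0.1565, 0.0711]
tcp_rot: [-0.297, 0.295, -0.642, 0.642]
force: [-1.0, 1.1, 8.7]
gripper_width: 0.0424
```

Request:
step_arm --plan '[[[0,0,0],[0,0,0],36],[[0,0,0],[0,0,0],62],[[0,0,0],[0,0,0],62],[[0,0,0],[0,0,0],62],[[0,-0.3,0],[0,0,0],62],[[0,-0.6,0],[0,0,0],62],[[0,-0.6,0],[0,0,0],62]]'

```text
time: 18.83
tool_pos: [0.5724, 0.1573, 0.1344]
tcp_rot: [-0.297, 0.292, -0.643, 0.643]
force: [1.7, 1.0, 0.8]
gripper_width: 0.0621
```

```bash
cat > look.py <<'E'
from h import *
import sys
s,im,d=cap('top'); crop=im[130:270,110:250]; save(cv2.resize(crop,None,fx=4,fy=4,interpolation=cv2.INTER_CUBIC),sys.argv[1])
m=((im.min(2)>150)*255).astype('uint8'); n,l,st,ce=cv2.connectedComponentsWithStats(m)
for i in range(1,n):
    w=at_z('top',[ce[i]],.01)[0]
    if 20<st[i,4]<120 and .38<w[0]<.62 and w[1]<.05: print('cell?',st[i],w.round(4))
s=r.state(); print(s['tool_pos'],tool(s)[0][:2,2].round(3),np.round(s['joint_positions'],2),s['force'])
E
python3 look.py t2.png; python3 -c "
from h import *
route([(.46,-.12,.13,-101),(.4604,-.2475,.12,-101)])"
```

```text
cell? [375 222   9   9  63] [ 0.4954 -0.4724  0.01  ]
cell? [303 231   9   9  69] [ 0.4606 -0.2482  0.01  ]
[0.57178498 0.15676181 0.1323062 ] [ 0.757 -0.653] [ 0.03  0.45 -0.52  1.86  0.28  0.9  -1.33] [0.19313308 0.09860895 0.02123897]
(0.46, -0.12, 0.13, -101) 0 [0.942 0.005 0.321] [-0.     0.669 -0.003] rows>=8.4
(0.46, -0.12, 0.13, -101) 1 [0.19  0.008 0.977] [0. 0. 0.] rows>=2.4
(0.46, -0.12, 0.13, -101) 2 [0.19  0.008 0.977] [0. 0. 0.] rows>=2.4
(0.4604, -0.2475, 0.12, -101) 0 [-0.124  0.05   0.625] [0. 0. 0.] rows>=1.5
(0.4604, -0.2475, 0.12, -101) 1 [-0.124  0.05   0.625] [0. 0. 0.] rows>=1.5
```

View pics/t2.png

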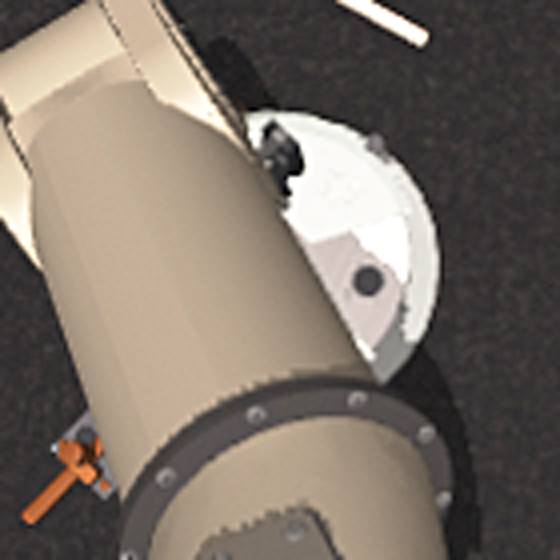

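The table indexed: an empty nest sits in the window at crop (369,281), and the bolt is out. The third cell has been knocked aside to about (0.495, -0.472). Next is cell 2.

Request:
step_arm --plan '[[[0.94,0,0.32],[0,0.667,0],44],[[0.94,0,0.32],[0,0.667,0],44],[[0.94,0,0.32],[0,0.667,0],44],[[0.94,0,0.32],[0,0.667,0],44],[[0.94,0,0.32],[0,0.667,0],44],[[0.94,0,0.32],[0,0.667,0],44],[[0.94,0,0.32],[0,0.667,0],44],[[0.94,0,0.32],[0,0.667,0],44],[[0.94,0,0.32],[0,0.667,0],44]]'

```text
time: 19.63
tool_pos: [0.5327, 0.064, 0.1289]
tcp_rot: [0.07, -0.069, -0.704, 0.704]
force: [0.1, 0.0, 0.3]
gripper_width: 0.0441
```

Request:
step_arm --plan '[[[0.19,0,0.98],[0,0,0],44],[[0.19,0,0.98],[0,0,0],44],[[0.19,0,0.98],[0,0,0],44]]'

```text
time: 19.88
tool_pos: [0.4934, -0.0328, 0.1285]
tcp_rot: [0.068, -0.067, -0.703, 0.705]
force: [1.4, -0.2, 0.1]
gripper_width: 0.0437
```

Request:
step_arm --plan '[[[0.19,0,0.98],[0,0,0],44],[[0.19,0,0.98],[0,0,0],44],[[0.19,0,0.98],[0,0,0],44]]'

```text
time: 20.13
tool_pos: [0.4561, -0.1258, 0.1288]
tcp_rot: [0.069, -0.067, -0.703, 0.704]
force: [0.1, -1.1, 0.1]
gripper_width: 0.044
```

Request:
step_arm --plan '[[[-0.12,0,1],[0,0,0],44],[[-0.12,0,1],[0,0,0],44],[[-0.12,0,1],[0,0,0],44],[[-0.12,0,1],[0,0,0],44],[[-0.12,0,1],[0,0,0],44]]'

```text
time: 20.55
tool_pos: [0.4513, -0.2226, 0.1288]
tcp_rot: [-0.068, 0.067, 0.704, -0.704]
force: [-0.5, 1.2, -0.6]
gripper_width: 0.044
```

```bash
python3 - <<'E'
from h import *
s,im,d=cap('wrist'); print(s['tool_pos']); o=find_white(s,im)
c=min(o,key=lambda q:np.linalg.norm(q[0]-[.4606,-.248]))[0]; route([(c[0],c[1],.0045,-101)],s)
E
```

```text
[ 0.45131122 -0.22261542  0.12880006]
white (np.int32(263), np.int32(153), np.int32(29), np.int32(29)) world [ 0.4599 -0.2471] dia mm 28.6
(np.float64(0.45994025468826294), np.float64(-0.24709267914295197), 0.0045, -101) 0 [-0.066  0.621  0.112] [-0.     0.001  0.001] rows>=1.5
(np.float64(0.45994025468826294), np.float64(-0.24709267914295197), 0.0045, -101) 1 [-0.066  0.622  0.112] [0. 0. 0.] rows>=1.5
```

Request:
step_arm --plan '[[[-0.12,0.4,0.22],[0,0,0],44],[[-0.12,0.7,0.22],[0,0,0],44],[[-0.12,0.9,0.22],[0,0,0],44],[[-0.12,0.9,0.22],[0,0,0],44]]'

```text
time: 20.93
tool_pos: [0.4576, -0.2433, 0.0356]
tcp_rot: [-0.068, 0.064, 0.705, -0.703]
force: [-1.1, 1.3, -0.2]
gripper_width: 0.0444
```

Request:
step_arm --plan '[[[0,0.2,0],[0,0,0],44],[[0,0.34,0],[0,0,0],44],[[0,0.34,0],[0,0,0],44],[[0,0.34,0],[0,0,0],20],[[0,0.34,0],[0,0,0],20],[[0,0.34,0],[0,0,0],20],[[0,0.34,0],[0,0,0],20],[[0,0.34,0],[0,0,0],20]]'

```text
time: 21.6
tool_pos: [0.4604, -0.2454, 0.0067]
tcp_rot: [0.066, -0.067, -0.704, 0.704]
force: [-1.4, 4.9, 9.7]
gripper_width: 0.0228
```

Request:
step_arm --plan '[[[0,0,0],[0,0,0],20],[[0,-0.2,0],[0,0,0],20],[[0,-0.5,0],[0,0,0],20],[[0,-0.9,0],[0,0,0],20],[[0,-1,0],[0,0,0],20],[[0,-1,0],[0,0,0],20]]'

```text
time: 22.1
tool_pos: [0.4616, -0.2466, 0.1096]
tcp_rot: [0.064, -0.069, -0.703, 0.705]
force: [0.6, -0.2, -1.1]
gripper_width: 0.0226
```

```bash
python3 - <<'E'
from h import *
s,im,d=cap('wrist'); save(cv2.resize(im[150:330,130:390],None,fx=3,fy=3),'w7.png'); p=s['tool_pos']; print(p,s['gripper_width'])
o=find_white(s,im,z=p[2]+.0035); R0,p=tool(s)
for c,_ in o: print((R0[:2].T@(c-p[:2])*1e3).round(1))
print('before: first cell gave min-circle offset', (R0[:2].T@(np.array([.5139,-.0031])-[.5153,-.0024])*1e3).round(1))
route([(.5587,.0825,.105,-101)])
E
```

```text
[ 0.46161304 -0.24655109  0.10955389] 0.02263071628491601
white (np.int32(482), np.int32(86), np.int32(30), np.int32(34)) world [ 0.5082 -0.3793] dia mm 19.1
white (np.int32(360), np.int32(120), np.int32(31), np.int32(32)) world [ 0.5042 -0.317 ] dia mm 15.6
white (np.int32(415), np.int32(189), np.int32(29), np.int32(27)) world [ 0.4632 -0.3435] dia mm 15.5
white (np.int32(335), np.int32(295), np.int32(25), np.int32(26)) world [ 0.4049 -0.293 ] dia mm 20.8
white (np.int32(55), np.int32(350), np.int32(24), np.int32(31)) world [ 0.3935 -0.1099] dia mm 27.1
[-70.7   0.7 121.7]
[-55.1   0.5  61.2]
[-19.8   0.3  94.9]
[46.9 -0.2 56.3]
[  92.5   -0.8 -121.4]
before: first cell gave min-circle offset [ 1.2 -0.   1. ]
(0.5587, 0.0825, 0.105, -101) 0 [-0.086  0.006 -0.853] [-0.001  0.002 -0.003] rows>=2.1
(0.5587, 0.0825, 0.105, -101) 1 [-0.084  0.007 -0.853] [0. 0. 0.] rows>=2.1
(0.5587, 0.0825, 0.105, -101) 2 [-0.084  0.007 -0.853] [0. 0. 0.] rows>=2.1
(0.5587, 0.0825, 0.105, -101) 3 [-0.084  0.007 -0.853] [0. 0. 0.] rows>=2.1
```

Request:
step_arm --plan '[[[-0.08,0,-0.4],[0,0,0],20],[[-0.08,0,-0.8],[0,0,0],20],[[-0.08,0,-0.85],[0,0,0],20]]'

```text
time: 22.4
tool_pos: [0.4845, -0.1573, 0.1049]
tcp_rot: [-0.065, 0.065, 0.705, -0.703]
force: [0.5, 0.8, 0.2]
gripper_width: 0.0227
```

Request:
step_arm --plan '[[[-0.08,0,-0.4],[0,0,0],20],[[-0.08,0,-0.8],[0,0,0],20],[[-0.08,0,-0.85],[0,0,0],20]]'

```text
time: 22.65
tool_pos: [0.5082, -0.0748, 0.1048]
tcp_rot: [-0.064, 0.064, 0.705, -0.703]
force: [0.1, 1.0, 0.3]
gripper_width: 0.023
```

Request:
step_arm --plan '[[[-0.08,0,-0.4],[0,0,0],20],[[-0.08,0,-0.8],[0,0,0],20],[[-0.08,0,-0.85],[0,0,0],20]]'

```text
time: 22.9
tool_pos: [0.5318, 0.0075, 0.1049]
tcp_rot: [-0.064, 0.064, 0.705, -0.703]
force: [-0.5, 1.5, 1.2]
gripper_width: 0.0227
```

Request:
step_arm --plan '[[[-0.08,0,-0.4],[0,0,0],20],[[-0.08,0,-0.8],[0,0,0],20],[[-0.08,0,-0.86],[0,0,0],20],[[-0.08,0,-0.86],[0,0,0],20],[[-0.08,0,-0.86],[0,0,0],20]]'

```text
time: 23.32
tool_pos: [0.5543, 0.0835, 0.1046]
tcp_rot: [0.066, -0.066, -0.704, 0.704]
force: [-0.4, -0.3, 0.3]
gripper_width: 0.0225
```

```bash
python3 - <<'E'
from h import *
s,im,d=cap('wrist'); p=s['tool_pos']; print(p,s['gripper_width'])
route([(.5577,.0824,.054,-101)])
E
```

```text
[0.55431508 0.08352629 0.10456635] 0.022541841219369994
(0.5577, 0.0824, 0.054, -101) 0 [-0.034  0.507 -0.005] [-0.     0.002  0.001] rows>=1.2
```

Request:
step_arm --plan '[[[-0.03,0.25,0],[0,0,0],20],[[-0.03,0.45,0],[0,0,0],20],[[-0.03,0.5,0],[0,0,0],20],[[-0.03,0.52,0],[0,0,0],20],[[-0.03,0.52,0],[0,0,0],20]]'

```text
time: 23.78
tool_pos: [0.5577, 0.082, 0.0534]
tcp_rot: [0.067, -0.067, -0.704, 0.704]
force: [0.5, -1.1, 0.0]
gripper_width: 0.0226
```

```bash
python3 - <<'E'
from h import *
s,im,d=cap('wrist'); save(cv2.resize(im[150:330,130:390],None,fx=3,fy=3),'w8.png'); p=s['tool_pos']; print(p,s['force'],s['gripper_width'])
E
```

```text
[0.55774275 0.08204278 0.05341994] [ 0.50071292 -1.06316876  0.04734381] 0.022554306065868043
```

View pics/w8.png

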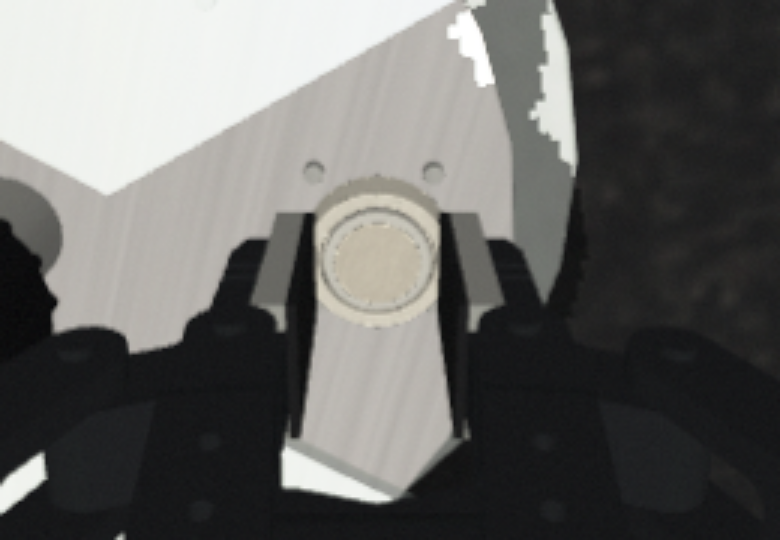

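Dowels at crop (314,171) and (433,171) have their midpoint at column 373, against the cell at 377, so it is aligned to within 1 mm. I'll lower and release.

Request:
step_arm --plan '[[[0,0.03,-0.01],[0,0,0],20],[[0,0.05,-0.01],[0,0,0],20],[[0,0.06,-0.01],[0,0,0],20],[[0,0.07,-0.01],[0,0,0],20],[[0,0.07,-0.01],[0,0,0],20]]'

```text
time: 24.25
tool_pos: [0.5586, 0.0838, 0.0468]
tcp_rot: [-0.066, 0.067, 0.704, -0.704]
force: [-0.9, -1.3, 4.4]
gripper_width: 0.0225
```

Request:
step_arm --plan '[[[0,-0.01,0.01],[0,0,0],20],[[0,-0.01,0.01],[0,0,0],27],[[0,-0.01,0.01],[0,0,0],30],[[0,-0.01,0.01],[0,0,0],36],[[0,-0.01,0.01],[0,0,0],36],[[0,-0.1,0.01],[0,0,0],36],[[0,-0.4,0.01],[0,0,0],36],[[0,-0.8,0.01],[0,0,0],50],[[0,-0.8,0.01],[0,0,0],60],[[0,-0.8,0.01],[0,0,0],60]]'

```text
time: 25.08
tool_pos: [0.5593, 0.0831, 0.1293]
tcp_rot: [-0.065, 0.068, 0.704, -0.704]
force: [-0.3, 0.1, -0.8]
gripper_width: 0.0601
```

```bash
python3 - <<'E'
from h import *
s,im,d=cap('wrist'); save(cv2.resize(im[120:320,130:390],None,fx=3,fy=3),'w9.png'); p=s['tool_pos']; print(p,s['gripper_width'])
w6=np.load('w6.npz',allow_pickle=True); s6=w6['s'].item()
# compare depth at window between the two views (cell top height)
def h(d,s): 
    P=proj('wrist',[[.5572,.0825,.05]],s)[0]; u,v=P.round().astype(int); q=[(u+a,v+b) for a in(-8,0,8) for b in(-8,0,8)]
    return [at_d('wrist',[k],[d[k[1],k[0]]],s)[0][2].round(4) for k in q],(u,v)
print(h(w6['d'],s6)); print(h(d,s))
route([(.571,.1562,.127,-101),(.571,.1562,.069,-101)])
E
```

```text
[0.5593477  0.08314555 0.12926216] 0.06008905883113933
([np.float64(0.0468), np.float64(0.0504), np.float64(0.0489), np.float64(0.0501), np.float64(0.0509), np.float64(0.0523), np.float64(0.0516), np.float64(0.0502), np.float64(0.0504)], (np.int64(255), np.int64(196)))
([np.float64(0.0468), np.float64(0.0513), np.float64(0.0499), np.float64(0.0528), np.float64(0.0509), np.float64(0.0522), np.float64(0.049), np.float64(0.0513), np.float64(0.0507)], (np.int64(255), np.int64(195)))
(0.571, 0.1562, 0.127, -101) 0 [ 0.014  0.007 -0.744] [ 0.     0.002 -0.001] rows>=1.8
(0.571, 0.1562, 0.069, -101) 0 [0.   0.58 0.  ] [0. 0. 0.] rows>=1.4
```

View pics/w9.png

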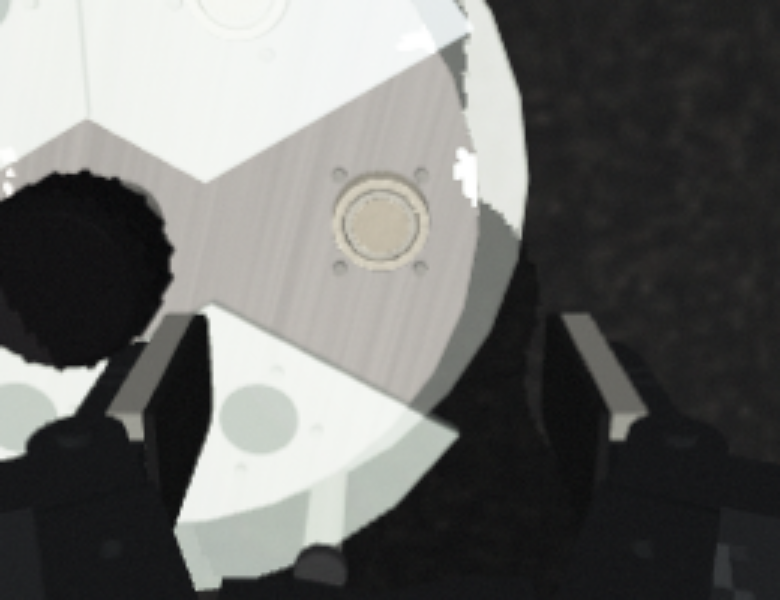

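The second cell is seated, centred at (381,222) between its four dowels, and the first is visible under the guard. I'll turn the table again as before.

Request:
step_arm --plan '[[[0.015,0,-0.4],[0,0,0],62],[[0.015,0,-0.74],[0,0,0],62],[[0.015,0,-0.74],[0,0,0],62],[[0.015,0,-0.74],[0,0,0],62],[[0.015,0.3,-0.74],[0,0,0],62],[[0.015,0.58,-0.74],[0,0,0],62],[[0.015,0.58,-0.74],[0,0,0],62],[[0.015,0.58,-0.74],[0,0,0],62]]'

```text
time: 25.8
tool_pos: [0.5691, 0.1547, 0.0672]
tcp_rot: [0.068, -0.066, -0.703, 0.705]
force: [-0.2, 0.2, 0.7]
gripper_width: 0.0618
```

Request:
step_arm --plan '[[[0,0,0],[0,0,0],36],[[0,0,0],[0,0,0],36],[[0,0,0],[0,0,0],36],[[0,0,0],[0,0,0],36],[[0,0,0],[0,0,0],36]]' --squeeze 40

```text
time: 26.22
tool_pos: [0.5713, 0.1567, 0.0702]
tcp_rot: [-0.066, 0.067, 0.705, -0.703]
force: [-2.6, 2.8, 9.4]
gripper_width: 0.0421
```

Request:
step_arm --plan '[[[0,0,0],[0,-0.08,0],36],[[0,0,0],[0,-0.16,0],36],[[0,0,0],[0,-0.24,0],36],[[0,0,0],[0,-0.31,0],36],[[0,0,0],[0,-0.38,0],36],[[0,0,0],[0,-0.45,0],36],[[0,0,0],[0,-0.52,0],36],[[0,0,0],[0,-0.59,0],36],[[0,0,0],[0,-0.65,0],36],[[0,0,0],[0,-0.67,0],36]]'

```text
time: 27.05
tool_pos: [0.5715, 0.1568, 0.0702]
tcp_rot: [0.299, -0.297, 0.641, -0.641]
force: [-0.6, 4.6, 9.6]
gripper_width: 0.0424
```

Request:
step_arm --plan '[[[0,0,0],[0,0,0],36],[[0,0,0],[0,0,0],62],[[0,0,0],[0,0,0],62],[[0,0,0],[0,0,0],62],[[0,-0.3,0],[0,0,0],62],[[0,-0.6,0],[0,0,0],62],[[0,-0.6,0],[0,0,0],62]]'

```text
time: 27.63
tool_pos: [0.5726, 0.1566, 0.1334]
tcp_rot: [-0.298, 0.294, -0.642, 0.643]
force: [1.3, 0.4, 0.4]
gripper_width: 0.0622
```

```bash
python3 look.py t3.png; python3 - <<'E'
from h import *
im,d=r.capture('top')
# window nest: dark spot or white cell?
u,v=proj('top',[[.5565,.0815,.04]])[0].round().astype(int); print('window px',im[v-2:v+3,u-2:u+3].mean((0,1)).round())
route([(.49,-.10,.13,-101),(.49,-.445,.12,-101)])
E
```

```text
cell? [375 222   9   9  63] [ 0.4954 -0.4724  0.01  ]
[0.57192435 0.15610071 0.13120582] [ 0.76 -0.65] [ 0.06  0.45 -0.55  1.86  0.3   0.9  -1.34] [-0.025776   -0.74903191  0.32569083]
window px [75. 72. 73.]
(0.49, -0.1, 0.13, -101) 0 [ 0.823 -0.002  0.349] [-0.001  0.672 -0.001] rows>=8.4
(0.49, -0.1, 0.13, -101) 1 [ 0.102 -0.002  0.888] [0. 0. 0.] rows>=2.1
(0.49, -0.1, 0.13, -101) 2 [ 0.102 -0.002  0.888] [0. 0. 0.] rows>=2.1
(0.49, -0.445, 0.12, -101) 0 [-0.165  0.025  0.847] [0. 0. 0.] rows>=2.1
(0.49, -0.445, 0.12, -101) 1 [-0.165  0.025  0.847] [0. 0. 0.] rows>=2.1
(0.49, -0.445, 0.12, -101) 2 [-0.165  0.025  0.847] [0. 0. 0.] rows>=2.1
(0.49, -0.445, 0.12, -101) 3 [-0.165  0.025  0.847] [0. 0. 0.] rows>=2.1
```

The window nest is empty again (dark spot reading 75). Next is cell 3, at about (0.495, -0.472).

Request:
step_arm --plan '[[[0.82,0,0.35],[0,0.667,0],44],[[0.82,0,0.35],[0,0.667,0],44],[[0.82,0,0.35],[0,0.667,0],44],[[0.82,0,0.35],[0,0.667,0],44],[[0.82,0,0.35],[0,0.667,0],44],[[0.82,0,0.35],[0,0.667,0],44],[[0.82,0,0.35],[0,0.667,0],44],[[0.82,0,0.35],[0,0.667,0],44],[[0.82,0,0.35],[0,0.667,0],44]]'

```text
time: 28.48
tool_pos: [0.543, 0.0703, 0.1273]
tcp_rot: [0.068, -0.067, -0.704, 0.704]
force: [1.0, 0.4, -0.6]
gripper_width: 0.0439
```

Request:
step_arm --plan '[[[0.1,0,0.89],[0,0,0],44],[[0.1,0,0.89],[0,0,0],44],[[0.1,0,0.89],[0,0,0],44]]'

```text
time: 28.73
tool_pos: [0.5147, -0.0214, 0.1269]
tcp_rot: [0.068, -0.066, -0.703, 0.705]
force: [-0.1, -1.4, -0.5]
gripper_width: 0.044
```

Request:
step_arm --plan '[[[0.1,0,0.89],[0,0,0],44],[[0.1,0,0.89],[0,0,0],44],[[0.1,0,0.89],[0,0,0],44]]'

```text
time: 28.98
tool_pos: [0.4883, -0.1072, 0.1272]
tcp_rot: [0.068, -0.066, -0.703, 0.705]
force: [-0.0, -1.1, 0.1]
gripper_width: 0.0441
```

Request:
step_arm --plan '[[[-0.16,0,0.85],[0,0,0],44],[[-0.16,0,0.85],[0,0,0],44],[[-0.16,0,0.85],[0,0,0],44]]'

```text
time: 29.23
tool_pos: [0.49, -0.1946, 0.1275]
tcp_rot: [0.068, -0.067, -0.703, 0.705]
force: [-1.2, -0.4, 0.6]
gripper_width: 0.0438
```

Request:
step_arm --plan '[[[-0.16,0,0.85],[0,0,0],44],[[-0.16,0,0.85],[0,0,0],44],[[-0.16,0,0.85],[0,0,0],44]]'

```text
time: 29.48
tool_pos: [0.4899, -0.2812, 0.1274]
tcp_rot: [0.068, -0.067, -0.703, 0.705]
force: [-1.3, 0.5, 0.2]
gripper_width: 0.0439
```

Request:
step_arm --plan '[[[-0.16,0,0.85],[0,0,0],44],[[-0.16,0,0.85],[0,0,0],44],[[-0.16,0,0.85],[0,0,0],44]]'

```text
time: 29.73
tool_pos: [0.4896, -0.3679, 0.1273]
tcp_rot: [0.068, -0.067, -0.703, 0.705]
force: [-2.0, 0.3, -0.7]
gripper_width: 0.0441
```

Request:
step_arm --plan '[[[-0.16,0,0.85],[0,0,0],44],[[-0.16,0,0.85],[0,0,0],44],[[-0.16,0,0.85],[0,0,0],44],[[-0.16,0,0.85],[0,0,0],44],[[-0.16,0,0.85],[0,0,0],44]]'

```text
time: 30.15
tool_pos: [0.4915, -0.4464, 0.127]
tcp_rot: [-0.066, 0.065, 0.704, -0.704]
force: [0.2, -0.0, 0.4]
gripper_width: 0.0439
```

```bash
python3 - <<'E'
from h import *
s,im,d=cap('wrist'); print(s['tool_pos']); o=find_white(s,im)
c=min(o,key=lambda q:np.linalg.norm(q[0]-[.4954,-.4724]))[0]; route([(c[0],c[1],.0045,-101)],s)
E
```

```text
[ 0.49145096 -0.44637201  0.12700484]
white (np.int32(265), np.int32(157), np.int32(30), np.int32(31)) world [ 0.4952 -0.4713] dia mm 29.7
white (np.int32(155), np.int32(189), np.int32(27), np.int32(25)) world [ 0.4865 -0.359 ] dia mm 26.6
white (np.int32(216), np.int32(245), np.int32(25), np.int32(23)) world [ 0.4158 -0.4046] dia mm 26.5
white (np.int32(458), np.int32(364), np.int32(23), np.int32(20)) world [ 0.1982 -0.6618] dia mm 38.6
(np.float64(0.4951708912849426), np.float64(-0.4713147282600403), 0.0045, -101) 0 [-0.042  0.612  0.12 ] [0.001 0.004 0.001] rows>=1.5
(np.float64(0.4951708912849426), np.float64(-0.4713147282600403), 0.0045, -101) 1 [-0.042  0.613  0.119] [0. 0. 0.] rows>=1.5
```

The white cell is at (0.495, -0.471). The two blobs at (0.487, -0.359) and (0.416, -0.405) are the turquoise lookalikes, unmoved from where the top view first placed them. I'll grip the white one.

Request:
step_arm --plan '[[[-0.07,0.4,0.24],[0,0,0],44],[[-0.07,0.7,0.24],[0,0,0],44],[[-0.07,0.9,0.24],[0,0,0],44],[[-0.07,0.9,0.24],[0,0,0],44]]'

```text
time: 30.53
tool_pos: [0.4928, -0.4684, 0.0335]
tcp_rot: [-0.067, 0.062, 0.706, -0.703]
force: [-0.2, 0.2, 0.1]
gripper_width: 0.044
```

Request:
step_arm --plan '[[[0,0.2,0],[0,0,0],44],[[0,0.325,0],[0,0,0],44],[[0,0.325,0],[0,0,0],44],[[0,0.325,0],[0,0,0],20],[[0,0.325,0],[0,0,0],20],[[0,0.325,0],[0,0,0],20],[[0,0.325,0],[0,0,0],20],[[0,0.325,0],[0,0,0],20]]'

```text
time: 31.2
tool_pos: [0.4953, -0.4718, 0.0071]
tcp_rot: [0.064, -0.065, -0.704, 0.704]
force: [-0.5, 2.2, 6.7]
gripper_width: 0.0222
```

Request:
step_arm --plan '[[[0,0,0],[0,0,0],20],[[0,-0.2,0],[0,0,0],20],[[0,-0.5,0],[0,0,0],20],[[0,-0.9,0],[0,0,0],20],[[0,-1,0],[0,0,0],20],[[0,-1,0],[0,0,0],20]]'

```text
time: 31.7
tool_pos: [0.4964, -0.4731, 0.1107]
tcp_rot: [0.063, -0.067, -0.703, 0.705]
force: [0.5, -0.7, -1.2]
gripper_width: 0.0225
```

```bash
python3 - <<'E'
from h import *
s,im,d=cap('wrist'); save(cv2.resize(im[150:330,130:390],None,fx=3,fy=3),'w10.png'); p=s['tool_pos']; print(p,s['gripper_width'])
print('cell colour',im[238:242,253:258].mean((0,1)).round())
route([(.49,-.10,.107,-101),(.558,.0822,.107,-101)])
E
```

```text
[ 0.49641678 -0.47311697  0.1106996 ] 0.022494624669196397
cell colour [255. 255. 255.]
(0.49, -0.1, 0.107, -101) 0 [ 0.184  0.001 -0.913] [-0.001  0.005 -0.002] rows>=2.2
(0.49, -0.1, 0.107, -101) 1 [ 0.191  0.004 -0.911] [0. 0. 0.] rows>=2.2
(0.49, -0.1, 0.107, -101) 2 [ 0.191  0.004 -0.911] [0. 0. 0.] rows>=2.2
(0.49, -0.1, 0.107, -101) 3 [ 0.191  0.004 -0.911] [0. 0. 0.] rows>=2.2
(0.558, 0.0822, 0.107, -101) 0 [-0.16   0.    -0.959] [0. 0. 0.] rows>=2.3
(0.558, 0.0822, 0.107, -101) 1 [-0.16   0.    -0.959] [0. 0. 0.] rows>=2.3
```

Request:
step_arm --plan '[[[0.19,0,-0.45],[0,0,0],20],[[0.19,0,-0.85],[0,0,0],20],[[0.19,0,-0.91],[0,0,0],20]]'

```text
time: 32.0
tool_pos: [0.4928, -0.3723, 0.105]
tcp_rot: [-0.064, 0.063, 0.705, -0.703]
force: [1.3, -0.2, 0.4]
gripper_width: 0.0226
```

Request:
step_arm --plan '[[[0.19,0,-0.45],[0,0,0],20],[[0.19,0,-0.85],[0,0,0],20],[[0.19,0,-0.91],[0,0,0],20]]'

```text
time: 32.25
tool_pos: [0.4906, -0.2793, 0.1052]
tcp_rot: [-0.064, 0.063, 0.705, -0.703]
force: [1.6, -0.4, -0.4]
gripper_width: 0.0223
```

Request:
step_arm --plan '[[[0.19,0,-0.45],[0,0,0],20],[[0.19,0,-0.85],[0,0,0],20],[[0.19,0,-0.91],[0,0,0],20]]'

```text
time: 32.5
tool_pos: [0.4886, -0.1867, 0.1055]
tcp_rot: [-0.063, 0.063, 0.705, -0.704]
force: [2.1, 0.5, 0.1]
gripper_width: 0.0223
```

Request:
step_arm --plan '[[[0.19,0,-0.45],[0,0,0],20],[[0.19,0,-0.85],[0,0,0],20],[[0.19,0,-0.91],[0,0,0],20]]'

```text
time: 32.75
tool_pos: [0.4866, -0.0939, 0.1057]
tcp_rot: [-0.063, 0.063, 0.705, -0.704]
force: [0.1, 0.6, 0.5]
gripper_width: 0.0221
```

Request:
step_arm --plan '[[[-0.16,0,-0.45],[0,0,0],20],[[-0.16,0,-0.85],[0,0,0],20],[[-0.16,0,-0.96],[0,0,0],20]]'

```text
time: 33.0
tool_pos: [0.5214, -0.0025, 0.1058]
tcp_rot: [-0.063, 0.064, 0.705, -0.703]
force: [-0.2, 0.7, -0.6]
gripper_width: 0.0225
```

Request:
step_arm --plan '[[[-0.16,0,-0.45],[0,0,0],20],[[-0.16,0,-0.85],[0,0,0],20],[[-0.16,0,-0.95],[0,0,0],20],[[-0.16,0,-0.95],[0,0,0],20],[[-0.16,0,-0.95],[0,0,0],20]]'

```text
time: 33.42
tool_pos: [0.5528, 0.0833, 0.1052]
tcp_rot: [-0.064, 0.064, 0.704, -0.704]
force: [-0.3, -1.5, -0.7]
gripper_width: 0.0223
```

```bash
python3 - <<'E'
from h import *
s=r.state(); print(s['tool_pos'],s['gripper_width']); route([(.558,.0822,.054,-101)])
E
```

```text
[0.552791   0.08327947 0.10520096] 0.022321674796351866
(0.558, 0.0822, 0.054, -101) 0 [-0.054  0.512  0.001] [0.    0.007 0.001] rows>=1.2
```

Request:
step_arm --plan '[[[-0.05,0.25,0],[0,0,0],20],[[-0.05,0.45,0],[0,0,0],20],[[-0.05,0.5,0],[0,0,0],20],[[-0.05,0.52,0],[0,0,0],20],[[-0.05,0.52,0],[0,0,0],20]]'

```text
time: 33.83
tool_pos: [0.5577, 0.0806, 0.0539]
tcp_rot: [0.065, -0.065, -0.704, 0.704]
force: [-0.4, -0.2, 0.2]
gripper_width: 0.0229
```

```bash
python3 - <<'E'
from h import *
s,im,d=cap('wrist'); save(cv2.resize(im[150:330,130:390],None,fx=3,fy=3),'w11.png'); p=s['tool_pos']; print(p,s['force'],s['gripper_width'])
E
```

```text
[0.55766712 0.08056589 0.05385237] [-0.36518803 -0.15739858  0.20089037] 0.022877916335965004
```

View pics/w11.png

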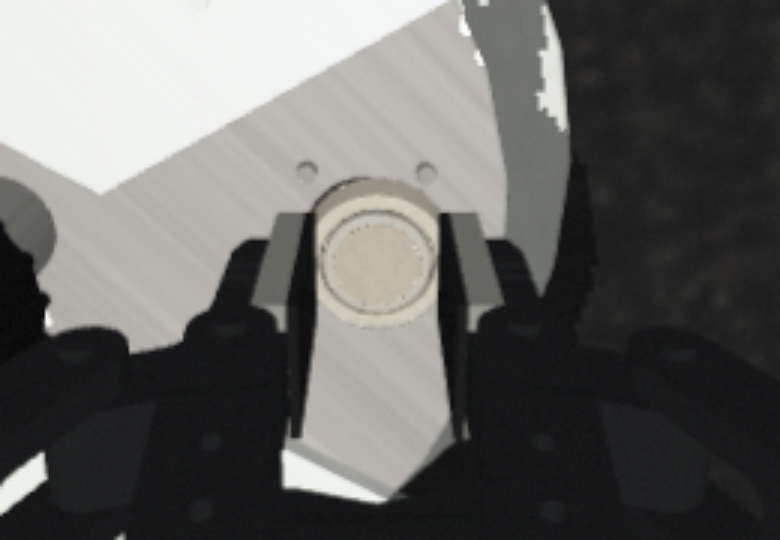

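The dowel midpoint is at column 367 and the cell at 377, so the cell is about 2 mm too far out. I'll correct inward while lowering.

Request:
step_arm --plan '[[[0,0.03,-0.01],[0,0,0],20],[[0,0.05,-0.01],[0,0,0],20],[[0,0.06,-0.01],[0,0,0],20],[[0,0.07,-0.01],[0,0,0],20],[[0,0.07,-0.01],[0,0,0],20]]'

```text
time: 34.3
tool_pos: [0.5583, 0.0823, 0.0471]
tcp_rot: [-0.065, 0.065, 0.704, -0.704]
force: [0.4, -0.3, 2.6]
gripper_width: 0.0226
```

Request:
step_arm --plan '[[[0,0,0],[0,0,0],20],[[0,0,0],[0,0,0],27],[[0,0,0],[0,0,0],30],[[0,0,0],[0,0,0],36],[[0,0,0],[0,0,0],36],[[0,-0.1,0],[0,0,0],36],[[0,-0.4,0],[0,0,0],36],[[0,-0.8,0],[0,0,0],50],[[0,-0.8,0],[0,0,0],60],[[0,-0.8,0],[0,0,0],60]]'

```text
time: 35.13
tool_pos: [0.5595, 0.0826, 0.1298]
tcp_rot: [-0.063, 0.067, 0.705, -0.704]
force: [0.0, -0.8, -0.3]
gripper_width: 0.0601
```

```bash
python3 - <<'E'
from h import *
s,im,d=cap('wrist'); save(cv2.resize(im[120:320,130:390],None,fx=3,fy=3),'w12.png'); p=s['tool_pos']; print(p,s['gripper_width'])
w=np.load('w6.npz',allow_pickle=True)
# numeric check instead of a picture: circle fits and heights
for im_,s_,d_ in ((w['im'],w['s'].item(),w['d']),(im,s,d)):
    u,v=proj('wrist',[[.5572,.0825,.05]],s_)[0].round().astype(int); g=cv2.cvtColor(im_[v-30:v+30,u-30:u+30],cv2.COLOR_RGB2GRAY); g=cv2.resize(g,None,fx=4,fy=4,interpolation=cv2.INTER_CUBIC)
    c=cv2.HoughCircles(g,cv2.HOUGH_GRADIENT,2,200,param1=80,param2=20,minRadius=55,maxRadius=75)
    if c is not None:
        a,b,rad=c[0,0]; print('circle',u-30+a/4,v-30+b/4,rad/4,'world',at_z('wrist',[[u-30+a/4,v-30+b/4]],.05,s_)[0].round(4))
    vv,uu=np.mgrid[v-10:v+11:2,u-10:u+11:2]; P=at_d('wrist',np.c_[uu.ravel(),vv.ravel()],d_[vv,uu].ravel(),s_); A=np.c_[P[:,:2]-P[:,:2].mean(0),np.ones(len(P))]; print('plane dz/dx,dz/dy,z',np.linalg.lstsq(A,P[:,2],rcond=None)[0].round(4))
route([(.571,.1562,.127,-101),(.571,.1562,.069,-101)])
E
```

```text
[0.55945175 0.08256391 0.1298289 ] 0.06006122777433721
circle 256.75 196.75 15.65 world [0.5558 0.0809 0.05  ]
plane dz/dx,dz/dy,z [ 1.7672 -0.3599  0.0525]
circle 256.25 196.75 16.8 world [0.5554 0.0814 0.05  ]
plane dz/dx,dz/dy,z [-0.0258 -0.0244  0.0507]
(0.571, 0.1562, 0.127, -101) 0 [ 0.013  0.013 -0.749] [ 0.     0.005 -0.001] rows>=1.8
(0.571, 0.1562, 0.069, -101) 0 [0.   0.58 0.  ] [0. 0. 0.] rows>=1.4
```

The third cell is flat at z = 0.051, within 0.6 mm of where the first seated cell measured. Now the third turn.

Request:
step_arm --plan '[[[0.015,0,-0.4],[0,0,0],62],[[0.015,0,-0.75],[0,0,0],62],[[0.015,0,-0.75],[0,0,0],62],[[0.015,0,-0.75],[0,0,0],62],[[0.015,0.3,-0.75],[0,0,0],62],[[0.015,0.58,-0.75],[0,0,0],62],[[0.015,0.58,-0.75],[0,0,0],62],[[0.015,0.58,-0.75],[0,0,0],62]]'

```text
time: 35.85
tool_pos: [0.569, 0.1552, 0.0677]
tcp_rot: [0.066, -0.064, -0.704, 0.705]
force: [1.6, -0.1, -0.5]
gripper_width: 0.0621
```

Request:
step_arm --plan '[[[0,0,0],[0,0,0],36],[[0,0,0],[0,0,0],36],[[0,0,0],[0,0,0],36],[[0,0,0],[0,0,0],36],[[0,0,0],[0,0,0],36]]' --squeeze 40

```text
time: 36.27
tool_pos: [0.5711, 0.1567, 0.0706]
tcp_rot: [-0.064, 0.066, 0.704, -0.704]
force: [-2.8, 1.1, 8.5]
gripper_width: 0.0426
```

Request:
step_arm --plan '[[[0,0,0],[0,-0.08,0],36],[[0,0,0],[0,-0.16,0],36],[[0,0,0],[0,-0.24,0],36],[[0,0,0],[0,-0.31,0],36],[[0,0,0],[0,-0.38,0],36],[[0,0,0],[0,-0.45,0],36],[[0,0,0],[0,-0.52,0],36],[[0,0,0],[0,-0.59,0],36],[[0,0,0],[0,-0.65,0],36],[[0,0,0],[0,-0.67,0],36]]'

```text
time: 37.1
tool_pos: [0.5713, 0.1567, 0.0706]
tcp_rot: [-0.3, 0.298, -0.64, 0.641]
force: [-0.6, 0.8, 8.9]
gripper_width: 0.0427
```

Request:
step_arm --plan '[[[0,0,0],[0,0,0],36],[[0,0,0],[0,0,0],62],[[0,0,0],[0,0,0],62],[[0,0,0],[0,0,0],62],[[0,-0.3,0],[0,0,0],62],[[0,-0.6,0],[0,0,0],62],[[0,-0.6,0],[0,0,0],62],[[0,-0.6,0],[0,0,0],62]]'

```text
time: 37.77
tool_pos: [0.5712, 0.1564, 0.1305]
tcp_rot: [-0.298, 0.296, -0.641, 0.642]
force: [-0.5, -0.9, 0.1]
gripper_width: 0.0618
```

```bash
python3 look.py t4.png; python3 - <<'E'
from h import *
im,d=r.capture('top')
u,v=proj('top',[[.5565,.0815,.04]])[0].round().astype(int); print('window px',im[v-2:v+3,u-2:u+3].mean((0,1)).round())
route([(.415,.289,.125,-41),(.415,.289,.0415,-41)])
E
```

```text
[0.57051201 0.15607249 0.12921824] [ 0.763 -0.646] [ 0.08  0.46 -0.58  1.86  0.32  0.91 -1.35] [ 0.13020259 -0.39691324  0.34101256]
window px [75. 73. 74.]
(0.415, 0.289, 0.125, -41) 0 [-0.004  0.011 -0.681] [-0.     0.008  0.   ] rows>=1.6
(0.415, 0.289, 0.125, -41) 1 [ 0.004  0.012 -0.681] [0. 0. 0.] rows>=1.6
(0.415, 0.289, 0.125, -41) 2 [ 0.004  0.012 -0.681] [0. 0. 0.] rows>=1.6
(0.415, 0.289, 0.0415, -41) 0 [0.    0.835 0.   ] [0. 0. 0.] rows>=2.0
```

The window is empty again. Now over to the bolt knob, grip it and push it home.

Request:
step_arm --plan '[[[0,0,-0.4],[0,0.01,0],42],[[0,0,-0.8],[0,0.01,0],42],[[0,0,-1],[0,0.01,0],42],[[0,0,-1],[0,0.01,0],42]]'

```text
time: 38.2
tool_pos: [0.4898, 0.224, 0.1281]
tcp_rot: [0.294, -0.295, 0.643, -0.643]
force: [0.5, -0.3, 0.3]
gripper_width: 0.042
```

Request:
step_arm --plan '[[[0,0,-0.4],[0,0,0],42],[[0,0,-0.8],[0,0,0],42],[[0,0,-1],[0,0,0],42],[[0,0,-1.0],[0,0,0],42],[[0,0,-1.0],[0,0,0],42]]'

```text
time: 38.62
tool_pos: [0.4176, 0.287, 0.1281]
tcp_rot: [-0.293, 0.294, -0.643, 0.644]
force: [1.4, 0.3, -0.2]
gripper_width: 0.042
```

```bash
python3 - <<'E'
from h import *
s=r.state(); print(s['tool_pos'],s['gripper_width']); route([(.415,.289,.0415,-41)])
E
```

```text
[0.41763584 0.28702802 0.12813385] 0.041993161824501
(0.415, 0.289, 0.0415, -41) 0 [ 0.001  0.866 -0.033] [ 0.    -0.     0.001] rows>=2.1
```

Request:
step_arm --plan '[[[0,0.3,-0.03],[0,0,0],42],[[0,0.6,-0.03],[0,0,0],42],[[0,0.86,-0.03],[0,0,0],42],[[0,0.86,-0.03],[0,0,0],42],[[0,0.86,-0.03],[0,0,0],42]]'

```text
time: 39.03
tool_pos: [0.416, 0.2876, 0.0419]
tcp_rot: [-0.291, 0.293, -0.644, 0.644]
force: [-0.2, -1.0, 0.6]
gripper_width: 0.0422
```

Request:
step_arm --plan '[[[0,0,0],[0,0,0],10],[[0,0,0],[0,0,0],10],[[0,0,0],[0,0,0],10],[[0,0,0],[0,0,0],10],[[0,0,0],[0,0,0],10],[[0,0,0],[0,0,0],10]]' --squeeze 60

```text
time: 39.53
tool_pos: [0.4175, 0.2889, 0.0444]
tcp_rot: [-0.293, 0.291, -0.644, 0.644]
force: [0.4, -2.8, 9.2]
gripper_width: 0.0162
```

Request:
step_arm --plan '[[[0,0,0.1],[0,0,0],10],[[0,0,0.2],[0,0,0],10],[[0,0,0.3],[0,0,0],10],[[0,0,0.4],[0,0,0],10],[[0,0,0.4],[0,0,0],10]]'

```text
time: 39.95
tool_pos: [0.4487, 0.2616, 0.0444]
tcp_rot: [-0.293, 0.291, -0.644, 0.644]
force: [3.1, -3.9, 7.4]
gripper_width: 0.016
```

Request:
step_arm --plan '[[[0,0,0.03],[0,0,0],10],[[0,0,0.06],[0,0,0],10],[[0,0,0.06],[0,0,0],10],[[0,0,0.06],[0,0,0],10],[[0,0,0.06],[0,0,0],10]]'

```text
time: 40.37
tool_pos: [0.4498, 0.2607, 0.0444]
tcp_rot: [0.294, -0.293, 0.644, -0.643]
force: [-15.6, 9.1, 12.2]
gripper_width: 0.0165
```

The bolt is at its stop (18 N, same axial position as the home found earlier). I'll relax, release and lift clear.

Request:
step_arm --plan '[[[0,0,-0.03],[0,0,0],10],[[0,0,-0.03],[0,0,0],24],[[0,0,-0.03],[0,0,0],38],[[0,0,-0.03],[0,0,0],38],[[0,0,-0.03],[0,0,0],38],[[0,-0.3,-0.03],[0,0,0],38],[[0,-0.6,-0.03],[0,0,0],38],[[0,-1,-0.03],[0,0,0],38],[[0,-1,-0.03],[0,0,0],38]]'

```text
time: 41.12
tool_pos: [0.451, 0.2624, 0.149]
tcp_rot: [0.295, -0.29, 0.644, -0.644]
force: [1.2, 1.1, 0.5]
gripper_width: 0.0378
```

Request:
step_arm --plan '[[[0.6,-0.5,0],[0,0,0],38],[[0.6,-0.5,0],[0,0,0],38],[[0.6,-0.5,0],[0,0,0],38],[[0.6,-0.5,0],[0,0,0],38],[[0.6,-0.5,0],[0,0,0],38]]'

```text
time: 41.53
tool_pos: [0.4098, 0.2152, 0.193]
tcp_rot: [-0.293, 0.292, -0.644, 0.644]
force: [0.4, 0.3, 0.4]
gripper_width: 0.0382
```

```bash
python3 - <<'E'
from h import *
s,im,d=cap('wrist'); save(cv2.resize(im[0:300,100:500],None,fx=2,fy=2),'w13.png'); print(s['tool_pos'],s['force'],s['time'])
E
```

```text
[0.40976707 0.2151507  0.19299052] [0.38087035 0.2747056  0.4148449 ] 41.5333
```

View pics/w13.png

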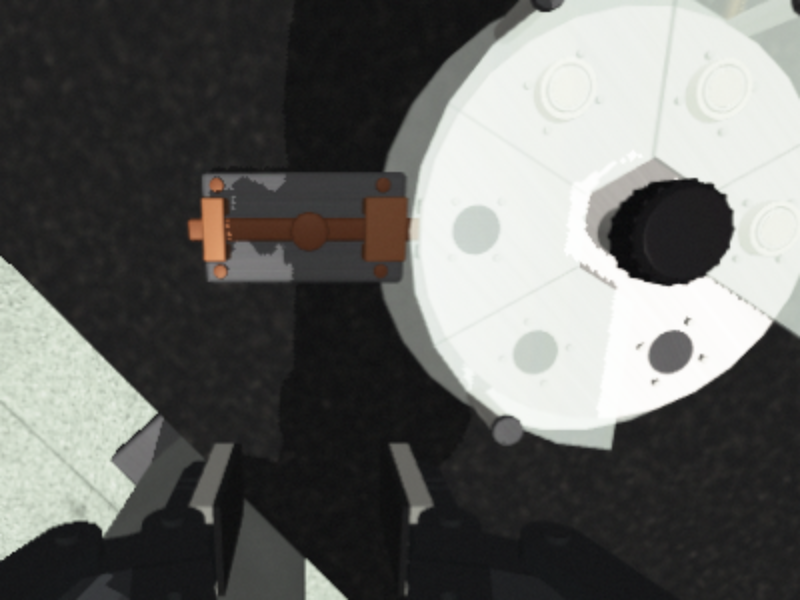

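Three cells lie in nests under the guard at (569,89), (723,91) and (775,228). The window nest at (671,351) is empty, and the bolt knob at (308,232) looks home. I'll do a last numeric check, then hand in.

```bash
python3 look.py t5.png; python3 - <<'E'
from h import *
s=r.state(); k=at_z('wrist',[[254,116]],.072,s)[0]; print('bolt knob radius',np.linalg.norm(k[:2]-[.571,.1555]))
im,d=r.capture('top'); m=((im.min(2)>110)*255).astype('uint8'); n,l,st,ce=cv2.connectedComponentsWithStats(m)
for i in range(1,n):
    w=at_z('top',[ce[i]],.01)[0]
    if 25<st[i,4]<400 and w[1]<.05 and .3<w[0]<1: print(st[i],w.round(3))
r.hand_in(); print('handed in')
E
```

```text
[0.40941607 0.21554149 0.19226602] [ 0.753 -0.658] [ 0.03  0.18 -0.72  2.07  0.15  0.94 -1.48] [-0.43082735  0.32596489  0.13414609]
bolt knob radius 0.1624694155209701
[308 144  19  18 257] [ 0.728 -0.28   0.01 ]
[361 167  21  21 363] [ 0.65  -0.451  0.01 ]
the job is handed in; nothing more can be done
handed in
```

The job is handed in. All three white cells are in nests under the guard, the window nest is empty and the bolt is home. I finished at about 42 s on the robot's clock, out of 210 s allowed.

- **Bolt:** it ran free after four full strokes and was drawn right out, about 45 mm by the tool position. At the end I pushed it back to its stop at 18 N. The last picture puts its knob 162 mm from the table axis, against 160 mm nominal.
- **Cells:** three white holders were present. I placed each in the window nest and turned the table one detent by its knob after each one. One cell was knocked aside during the run, so I located it again before picking it up. The two turquoise lookalikes were left alone.
- **Last checks:** the final view shows the three cells within their dowels and the open nest empty. No white holder is left on the worktop. The dish and timer are where they started. I did not re-measure the hex keys, but the arm never worked near them.
- **Disagreements:** the closed finger width read about 22.5 mm on the 28 mm holders. I took this to be pad give, because the pictures showed a secure grip. The cameras and the felt contacts disagreed by 1 to 2 mm, which I corrected at the nests.

I viewed 15 pictures, one over the budget of 14.

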